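Fill the restringing-kit cup and slide it to the hand-over mat

ROBOT

A 6-joint arm with a two-finger parallel gripper is mounted at the origin on the work surface. World frame = base frame: x ahead of the robot, y to its left, z up, the work surface at z = 0. Lengths are in mm, angles in rad, forces in N, time in s.
With the tool pointing down it reaches from about 350 to 775 mm from the base axis. Payload 7.3 kg.
Tool frame: the origin (TCP) lies on the centre line of the jaws, within the pads' length; the fingertips stand 14 mm ahead of it and the grasp point (between the pads) lies 5 mm behind it; z points along the fingers, y is the line along which they close (so a half turn about z gives the same grasp; the last joint's range is limited). The gripper opens to 92 mm and grips with 3 to 60 N. Pads are 19 mm wide; open, the fingers measure 130 mm over their backs; the gripper's body (75 mm by 190 mm) begins 47 mm behind the grasp point.
Start: joints at [-1.404, 0.342, 1.524, -0, 1.275, -0.146], TCP at [161.577, -499.536, 240.741] pointing down, gripper open.
Joint ranges: [-2.53, 2.53], [-0.77, 2.02], [0.04, 2.7], [-1, 4.14], [0.28, 2.66], [-3.11, 3.11]. Speed limits (rad/s): [2.57, 2.57, 3.14, 3.14, 3.14, 3.14].

INTERFACE

Orientations are given as [roll, pitch, yaw] about the fixed x, y, z axes, in that order (R = Rz(yaw) Ry(pitch) Rx(roll)).
In Python, from plant import get_obs, capture, bot, spot_in, trace, pinpoint gives the robot as it stands.
- The arm moves only by the tool play_rows, never from a script. Its argument "rows" is a list of rows, each a list of 2 entries, a list of its own where there are three numbers: the shift along the world's x, y, z in units of 3 cm (1.0 is 3 cm), then the turn, a rotation vector about the world's x, y, z in units of 8 degrees (1.0 is 8 degrees). A call has 1 to 12 rows; each row shifts and turns the commanded pose from where the row before left it; what a row does not reach is not made up. A row lasts 1/8 s, in which the tool goes at most 62.5 mm and 10.7 degrees, less where a joint would pass 70% of its speed; a pose out of reach is approached as far as the arm can. A call with a number of a shift or a turn outside -1 to 1 is refused whole. A call with a gripper value outside its range is refused whole. "hand" is the opening, from -1 (shut) to 1 (fully open), set as the call begins (left out, the last holds). The fingers move at their own pace and stop on an object; the grip force is fixed at half the most. Time passes only in rows, so rows that do not move let the fingers close. It gives the time, the measured TCP pose, the force, the opening and the grip force at its end, in the units of the state.
- get_obs(): the state, without advancing time (a new reading comes with each control period).
- capture(name): name is "side" or "top"; returns a dict with "frame" (420x560x3 uint8, red, green, blue), "fov_y" (degrees; the focal length in pixels is half the picture's height over the tangent of half this angle, whatever the lens; pixels are square), "cx", "cy" (the principal point, pixels), "rvec" (rotation vector, rad) and "tvec" (3), from world to camera coordinates, as OpenCV has them. Camera axes: x right, y down, z forward; pixel columns grow to the right and rows downward; lengths in mm; the calibration is good to about 2 mm. A picture is of the moment at which its call begins. There is no depth.
- bot.close_job(): hands the job in; it is judged then, once.
Trained networks look in the newest picture that a camera, given by its name, has taken for a name from the list of things; names that differ only in an ending like _2 or _b are one class to them, and where a whole thing is asked for, a point or a joint stands for the part that bears it (a point fixed in the world has none). Each returns a list of dicts, best first, with "p" (0 to 1); they miss things now and then, are a little off and sometimes report something else, mostly with a low value. They report only what shows in the picture. A call takes as long as a camera call. They do not tell look-alikes from the thing itself.
- spot_in(query, camera): "at" ([row, column] in pixels, amid what is visible of it).
- trace(query, camera): "mask" (420x560 bool, what is visible of it) and "at" ([row, column] in pixels, amid what is visible of it).
- pinpoint(query, camera): "at" ([row, column] in pixels: a listed point, or the origin of a listed thing).
The state is a dict: "time": time; "joint_positions": joint angles; "dq": joint speeds; "tau": joint torques, N m; "tool_pos": TCP position; "tcp_rot": TCP orientation; "contact_force": force on the tool from outside, world axes, zero at the start; "moment": the same for the moment, N m; "grip_width": finger opening in mm; "finger_force": force on a finger pad.
Only numpy, scipy, OpenCV 4.12 (cv2) and the standard library are available. Lean on these libraries where they do the work, as an engineer would, in place of code of your own. Each camera call takes 0.05 s, during which the arm holds its last target. There are 200 camera calls.

TASK

Turn the upside-down square walnut cup mouth-up and stand it on the wooden sliding board, then put every one of the small guitar parts lying loose on the shelf (clip-on tuner, tuning machine, mini harmonica, pointer knob, square pick tin, white nut blank, block battery - whichever are there) into the cup. When all are in, slide the loaded board (its brass tab is the handle), without lifting or tipping it, until the whole board lies within the grey felt mat and square with it, with the cup still standing upright on it. Leave the other things on the shelf (capo, peg winder, tuning fork, jar, pick box, harmonica holder) where they are.

Things in the scene. Friction and masses are not known exactly. Their poses are not given: they have to be found in the camera images.
- cup: Dark walnut square cup, 68 x 68 mm outside, 105 mm tall, walls 4 mm, base 5 mm, flat sides; lies steadily on a side; about 0.22 kg. Starts mouth-down; a brass disc marks its base. Origin: centre of the mouth, in the plane of the rim; its z axis points from the mouth to the base (up at the start, down once mouth-up); x and y are square to its sides.
- board: Flat wooden sliding board, 210 (x) x 100 (y) x 12 mm, 0.45 kg or so, with an upright brass tab 12 (x) x 44 (y) mm that rises from the board's top to 54 mm above the shelf, centred at x = -85 mm, y = 0; the rest of its top is bare. Origin: centre of the underside, z up. It slides on the shelf when the tab is gripped and dragged.
- mat: Grey felt mat, 250 (x) x 140 (y) mm, 1 mm thin and fixed, no obstacle (things stand at shelf height on it): where the board must end up. Origin: its centre at shelf height; x along its length. The tab may be at either end.
- tuner: Clip-on tuner: black box 44 (x) x 26 (y) x 14 (z) mm with a dark green screen on top, 35 g. Origin: centre of its underside as it lies at the start; z up. May be absent.
- machine: Guitar tuning machine: steel housing 30 (x) x 16 (y) x 14 (z) mm centred on the origin, with a post 8 mm across and 10 mm tall on top at x = -6 mm, and a white button 11 x 20 x 12 mm on a thin shaft that reaches to x = +35 mm; 45 g. Origin: centre of its underside as it lies at the start; z up. May be absent.
- harmonica: Mini harmonica: steel block 40 (x) x 18 (y) x 18 (z) mm with a dark wooden band, 40 g. Origin: centre of its underside as it lies at the start; z up. May be absent.
- knob: Black pointer knob: disc 24 mm across and 6 mm tall, with a bar 32 (x) x 10 (y) mm from 4 to 20 mm height on it, centred at x = +4 mm; 25 g. Origin: centre of its underside as it lies at the start; z up. May be absent.
- tin: Square aluminium pick tin, 34 x 34 x 16 (z) mm, 40 g. Origin: centre of its underside as it lies at the start; z up. May be absent.
- nut: White bone nut blank: bar 44 (x) x 9 (y) x 9 (z) mm, 12 g. Origin: centre of its underside as it lies at the start; z up. May be absent.
- battery: Nine-volt block battery, copper-banded and dark: 46 (x) x 26 (y) x 17.5 (z) mm, two short terminals on its +x end, 45 g. Origin: centre of its underside as it lies at the start; z up. May be absent.
- jar: Bystander: glass jar with a steel cap, 68 mm across, 85 mm tall. Origin: centre of its underside.
- pick_box: Bystander: closed walnut box 70 (x) x 110 (y) x 38 mm. Origin: centre of its underside.
- capo: Bystander: black capo 75 (x) x 14 mm, 40 mm tall. Origin: centre of its underside.
- winder: Bystander: yellow peg winder, 108 mm long (x -43 to +65 mm), 26 mm wide, its grip stands 45 mm tall. Origin: under the middle of its arm.
- fork: Bystander: steel tuning fork 117 mm long (x), 22 mm wide, 8 mm tall. Origin: on its underside near the middle.
- holder: Bystander: steel wire harmonica holder, 40 (x) x 120 (y) mm, 14 mm tall. Origin: its middle, at shelf height.
Things that resemble listed ones, but are neither listed nor needed, are in the scene too. What is shaped like the battery but blue or turquoise is not meant.

How it is judged (in metres and radians):
On the way, in this order (a step that is already met when the one before it is completed fails the run):
1. the cup stands mouth-up on the board (angle between cup's own z axis and vertical above 3 rad and x of cup in the frame of board between -0.075 and 0.105 m and y of cup in the frame of board between -0.05 and 0.05 m and z of cup in the frame of board between 0.111 and 0.123 m), for 0.3 s.
2. every small part present is in the cup, and the cup stands mouth-up on the board (all of step 1 and x of tuner in the frame of cup between -0.031 and 0.031 m and y of tuner in the frame of cup between -0.031 and 0.031 m and z of tuner in the frame of cup between 0 and 0.104 m and x of machine in the frame of cup between -0.031 and 0.031 m and y of machine in the frame of cup between -0.031 and 0.031 m and z of machine in the frame of cup between 0 and 0.104 m and x of harmonica in the frame of cup between -0.031 and 0.031 m and y of harmonica in the frame of cup between -0.031 and 0.031 m and z of harmonica in the frame of cup between 0 and 0.104 m and x of knob in the frame of cup between -0.031 and 0.031 m and y of knob in the frame of cup between -0.031 and 0.031 m and z of knob in the frame of cup between 0 and 0.104 m and x of tin in the frame of cup between -0.031 and 0.031 m and y of tin in the frame of cup between -0.031 and 0.031 m and z of tin in the frame of cup between 0 and 0.104 m and x of nut in the frame of cup between -0.031 and 0.031 m and y of nut in the frame of cup between -0.031 and 0.031 m and z of nut in the frame of cup between 0 and 0.104 m and x of battery in the frame of cup between -0.031 and 0.031 m and y of battery in the frame of cup between -0.031 and 0.031 m and z of battery in the frame of cup between 0 and 0.104 m), for 0.3 s.
3. the loaded board lies within the mat, square with it (all of step 2 and x of board in the frame of mat between -0.022 and 0.022 m and y of board in the frame of mat between -0.022 and 0.022 m and angle between the x axis of board and the x axis of mat, either way round below 0.2 rad), for 0.3 s.
At the end, for the whole second after the job is handed in: The whole board lies within the felt mat (centre within 22 mm along both of the mat's axes, lined up with it within 0.2 rad); the cup stands on it mouth-up (within 0.14 rad of upright) with every part present inside, below its rim; all at rest and let go (all of step 3 and linear speed of each of cup, board below 0.02 m/s); the robot touches nothing.
It fails at once if the board is lifted or tipped off the shelf (height (world z) of board above 0.02 m or angle between board's own z axis and vertical above 0.17 rad).
It fails at once if a bystander is moved by more than 5 cm (distance of any of jar, pick_box, capo, winder, fork, holder from where it was at the start of the episode above 0.05 m).
Of tuner, machine, harmonica, knob, tin, nut, battery only 4 to 6 are there at a start; the rules pass over those that are not, and their reading is None.
At some moment in a run one of tuner, machine, harmonica, knob, tin, nut, battery may be knocked a few centimetres aside while the robot is not near it.
Once in a run the grip may slacken for a moment while it holds something.
It also fails if it takes over 208 s, if anything falls off the work surface, if the arm or the gripper's body presses on something with over 40 N, if the wrist force passes 120 N, or if a joint passes its speed limit or range.

## Working session

There is one attempt and no reset: what is moved stays moved. The work goes in short steps, Python scripts to look and compute and a tool call to move; the robot and the scene stay as the last step left them, time stands still between calls to the robot, and variables do not carry over. Pictures are saved under pics/ and viewed, at most 18 in all, crops included, and the job is handed in when it is done.

Besides the shell and the picture viewer there is one more tool, called after "Request:" as name(argument=value, ...), one argument or row to a line, values as JSON. play_rows: Moves the arm, as the interface text tells. Shifts and turns lie within -1 to 1; 1 stands for 3 cm of shift or 8 degrees of turn. Its arguments: {"type":"object","properties":{"rows":{"type":"array"},"hand":{"type":"number"}},"required":["rows"]}

```bash
mkdir -p pics; ls; cat > h.py <<'E'
import numpy as np,cv2
from plant import *
def cam(n):
    c=capture(n);f=210/np.tan(np.radians(c['fov_y'])/2)
    K=np.array([[f,0,c['cx']],[0,f,c['cy']],[0,0,1]]);R=cv2.Rodrigues(np.array(c['rvec'],float))[0]
    return dict(im=c['frame'],K=K,R=R,t=np.array(c['tvec'],float).reshape(3))
def ray(C,rc,z):
    d=C['R'].T@np.linalg.solve(C['K'],[rc[1],rc[0],1.]);o=-C['R'].T@C['t']
    return o+d*(z-o[2])/d[2]
def proj(C,p):
    q=C['K']@(C['R']@np.array(p,float)+C['t']);return q[1]/q[2],q[0]/q[2]
def save(C,n,s=1.4,crop=None):
    im=C['im'][:,:,::-1]
    if crop: r0,r1,c0,c1=crop; im=im[r0:r1,c0:c1]
    cv2.imwrite('pics/'+n,cv2.resize(im,None,fx=s,fy=s,interpolation=cv2.INTER_CUBIC))
def rect(C,m,z):
    ys,xs=np.nonzero(m);P=np.array([ray(C,(a,b),z)[:2] for a,b in zip(ys,xs)],np.float32)
    (c,s,a)=cv2.minAreaRect(P)
    if s[0]<s[1]: s=s[::-1];a+=90
    return np.round(c),np.round(s),round(((a+90)%180)-90)
E
python3 - <<'E'
from h import *
for n in('top','side'):
    C=cam(n);save(C,n+'0.png');print(n,-C['R'].T@C['t'])
    for q,z in dict(cup=105,board=12,mat=1,tuner=14,machine=14,harmonica=18,knob=20,tin=16,nut=9,battery=17.5,jar=85,pick_box=38,capo=40,winder=20,fork=8,holder=14).items():
        for r in trace(q,n)[:3]:
            if r['p']>.2: print(q,round(r['p'],2),np.round(r['at']),*(rect(C,r['mask'],z) if n=='top' else ()))
print(get_obs())
E
```

```text
pics
top [ 411.20949839  -64.27378772 1160.83302041]
cup 0.62 [244. 279.] [ 499. -111.] [75. 70.] -27
board 0.86 [229. 198.] [546.  85.] [210. 100.] -3
mat 0.81 [246. 101.] [501. 333.] [251. 142.] 73
mat 0.3 [229. 201.] [547.  87.] [215. 106.] -3
mat 0.23 [280. 383.] [ 406. -368.] [36. 35.] 89
tuner 0.52 [242. 280.] [ 506. -115.] [81. 73.] -25
harmonica 0.65 [245. 354.] [ 500. -302.] [38. 21.] 29
knob 0.52 [191. 143.] [638. 219.] [33. 22.] 2
tin 0.69 [279. 383.] [ 404. -363.] [38. 34.] 89
tin 0.21 [243. 278.] [ 506. -115.] [79. 73.] -27
battery 0.68 [205. 429.] [ 596. -496.] [44. 30.] 43
battery 0.46 [213. 398.] [ 571. -411.] [50. 28.] -74
jar 0.64 [142. 243.] [738. -22.] [82. 67.] 0
pick_box 0.94 [127. 191.] [791. 103.] [115.  80.] -86
capo 0.77 [300. 319.] [ 372. -203.] [69. 14.] -63
winder 0.73 [182. 287.] [ 671. -133.] [117.  25.] -1
fork 0.75 [251. 417.] [ 478. -459.] [93. 23.] 86
fork 0.67 [240. 279.] [ 508. -115.] [83. 77.] -27
holder 0.59 [295. 258.] [368. -44.] [125.  45.] 84
side [ 506.34956718 -915.20899872  970.75045858]
cup 0.86 [211. 238.]
board 0.69 [163. 251.]
mat 0.6
[... 400 characters left out ...]
.7, 'joint_positions': array([-1.40397434e+00,  3.42012518e-01,  1.52409902e+00, -6.25270860e-06,
        1.27538871e+00, -1.46004010e-01]), 'dq': array([ 1.42596272e-03,  1.04269653e-03,  9.94012811e-04, -9.90085467e-04,
       -3.76616796e-05, -8.32549544e-04]), 'tau': array([ 8.02961658e-04, -4.31127512e+01, -2.44475806e+01,  7.19136279e-02,
        4.82586084e-02,  1.00741568e-05]), 'tool_pos': array([ 161.58909719, -499.536281  ,  240.73434843]), 'tcp_rot': array([3.14150210e+00, 1.93617569e-05, 3.12827814e-01]), 'contact_force': array([-0.33481135, -0.37132243, -0.0961096 ]), 'moment': array([ 0.03666625,  0.03132165, -0.04735788]), 'finger_force': 0.0, 'grip_width': 91.82362709072626}
```

View pics/top0.png

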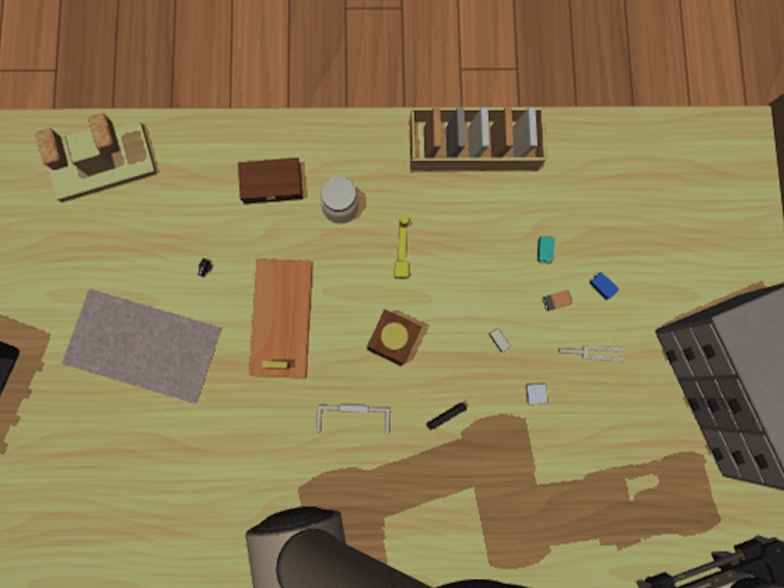

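View pics/side0.png

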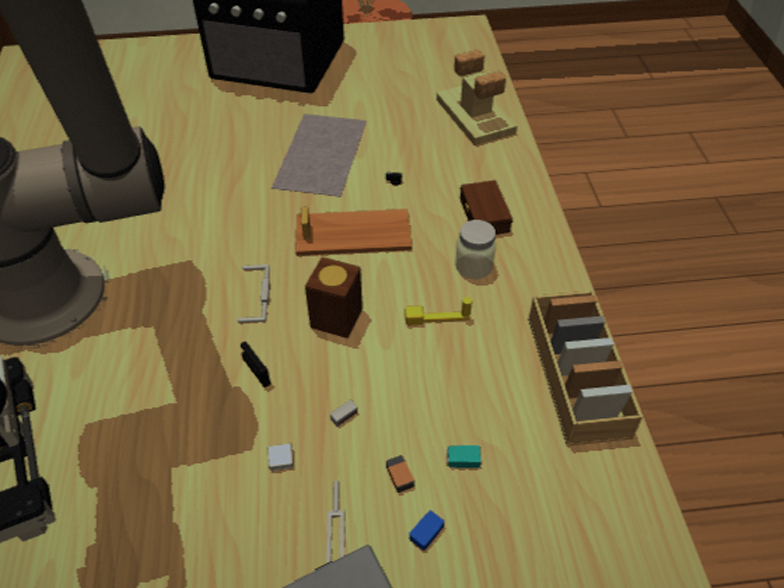

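Top view: cup at (395,337) px, board (282,318), mat (142,345), knob (204,267), a possible harmonica (500,340), copper battery (558,300), tin (537,393). The blue and teal blocks are decoys. I'll zoom in on the parts and check what `bot` offers.

```bash
python3 - <<'E'
from h import *
print([a for a in dir(bot) if a[0]!='_'])
C=cam('top');D=cam('side')
a=cv2.resize(C['im'][170:300,330:450],(400,433));b=cv2.resize(D['im'][240:400,160:350],(400,337))
c=cv2.resize(C['im'][170:210,120:165],(400,240))
im=np.zeros((600,800,3),np.uint8);im[:433,:400]=a;im[:337,400:]=b;im[345:585,400:]=c
cv2.imwrite('pics/z.png',im[:,:,::-1])
for q in('cup','harmonica','tin','battery','knob','tuner','machine','nut'):
    for n,cc in(('top',C),('side',D)):
        for r in pinpoint(q,n)[:3]: print(q,n,round(r['p'],2),np.round(ray(cc,r['at'],0)[:2]))
E
```

```text
['Unreachable', 'close_job']
cup top 0.78 [ 502. -106.]
cup top 0.72 [ 412. -371.]
cup side 0.78 [ 509. -110.]
harmonica top 0.54 [ 501. -302.]
harmonica side 0.59 [ 503. -299.]
tin top 0.68 [ 408. -361.]
tin side 0.58 [ 406. -369.]
battery top 0.76 [ 600. -502.]
battery top 0.63 [ 674. -395.]
battery top 0.55 [ 577. -410.]
battery side 0.92 [ 573. -413.]
battery side 0.92 [ 667. -397.]
battery side 0.7 [ 603. -495.]
knob top 0.61 [643. 236.]
knob side 0.65 [640. 236.]
knob side 0.59 [540.  88.]
tuner side 0.72 [ 404. -363.]
tuner side 0.17 [372. -42.]
```

View pics/z.png

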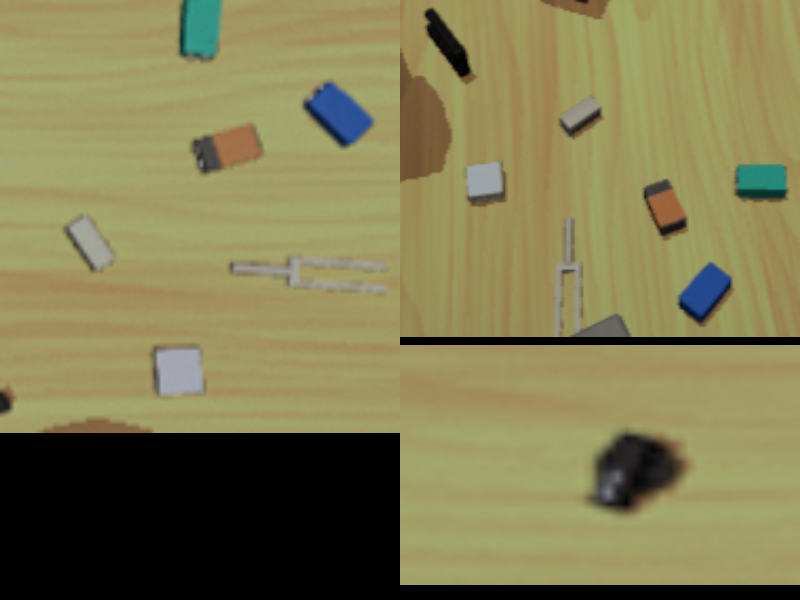

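```bash
cat >> h.py <<'E'
from scipy.spatial.transform import Rotation as Ro
def Rt(yaw,tilt):  # tilt>0: fingers point outward along u(yaw)
    y=np.radians(yaw);v=np.array([-np.sin(y),np.cos(y),0])
    return Ro.from_rotvec(-v*np.radians(tilt))*Ro.from_euler('xyz',[np.pi,0,y])
def plan(g,R,p0=None,R0=None,off=5):
    """units from current tool (or p0,R0) to grasp point g with R; returns tcp,R"""
    o=get_obs()
    if p0 is None: p0=o['tool_pos']
    if R0 is None: R0=Ro.from_euler('xyz',o['tcp_rot'])
    p=np.array(g,float)+off*R.as_matrix()[:,2]
    print('shift',np.round((p-p0)/30,2),'turn',np.round((R*R0.inv()).as_rotvec(degrees=True)/8,2),'tcp',np.round(p))
    return p,R
E
python3 - <<'E'
from h import *
for n in('top','side'):
    C=cam(n);h=cv2.cvtColor(C['im'],cv2.COLOR_RGB2HSV)
    r,c=map(int,spot_in('cup',n)[0]['at']);m=np.zeros(h.shape[:2],bool)
    w=(slice(r-45,r+45),slice(c-45,c+45));m[w]=((h[...,0]>15)&(h[...,0]<35)&(h[...,1]>110))[w]
    k,l,s,ce=cv2.connectedComponentsWithStats(m.astype(np.uint8))
    for i in range(1,k):
        if s[i,4]>60: print(n,s[i,4],np.round(ray(C,ce[i][::-1],105)),ce[i])
    if n=='top':
        hv=h[...,2];cm=trace('cup',n)[0]['mask'];print([int(hv[cm&(~m)].min()),int(np.median(hv[cm&~m]))])
        x=C['im'][r-35:r+35,c-40:c+40];cv2.imwrite('pics/cup.png',cv2.resize(x,None,fx=7,fy=7)[:,:,::-1])
E
```

```text
top 105 [ 494. -148.  105.] [297.5047619  243.60952381]
top 326 [ 504. -112.  105.] [281.36503067 239.55828221]
[21, 93]
side 77 [412. -27. 105.] [195.12987013 173.57142857]
side 1265 [ 436. -137.  105.] [206.87588933 208.20474308]
side 256 [ 504. -110.  105.] [237.3671875  196.53515625]
side 125 [ 575. -196.  105.] [273.904 223.416]
side 619 [ 506. -233.  105.] [242.24878837 240.39095315]
```

View pics/cup.png

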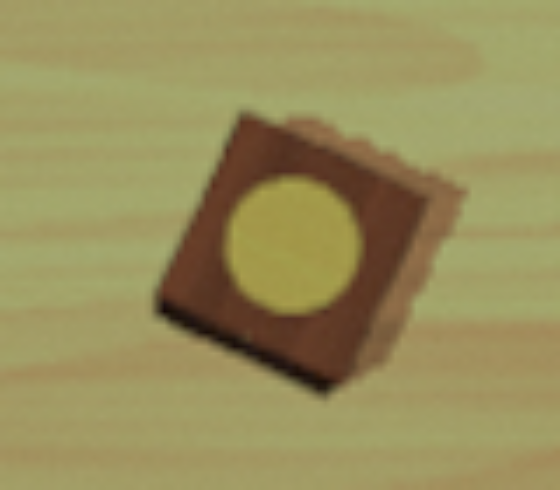

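```bash
python3 - <<'E'
from h import *
yaw=-24;u=np.array([np.cos(np.radians(yaw)),np.sin(np.radians(yaw)),0]);c=np.array([504,-111,0]);z=np.array([0,0,1])
print(u)
p,R=plan(c+6*u+200*z,Rt(yaw,-45))
p,R=plan(c+6*u+75*z,R,p,R)
p,R=plan(c+6*u+135*z,R,p,R)
p,R=plan(c-22.5*u+135*z,Rt(yaw,45),p,R)
p,R=plan(c-22.5*u+41*z,R,p,R)
E
```

```text
[ 0.91354546 -0.40673664  0.        ]
shift [11.49 12.92 -1.48] turn [ 0.31  5.74 -4.96] tcp [ 506. -112.  196.]
shift [ 0.    0.   -4.17] turn [0. 0. 0.] tcp [ 506. -112.   71.]
shift [0. 0. 2.] turn [0. 0. 0.] tcp [ 506. -112.  131.]
shift [-0.65  0.29  0.  ] turn [ -4.58 -10.28  -0.  ] tcp [ 487. -103.  131.]
shift [ 0.    0.   -3.13] turn [0. 0. 0.] tcp [ 487. -103.   37.]
```

Request:
play_rows(
  rows=[
    [[0.85,0.95,0],[0.03,0.48,-0.41]],
    [[0.85,0.95,0],[0.03,0.48,-0.41]],
    [[0.85,0.95,0],[0.03,0.48,-0.41]],
    [[0.85,0.95,0],[0.03,0.48,-0.41]],
    [[0.85,0.95,0],[0.03,0.48,-0.41]],
    [[0.85,0.95,0],[0.03,0.48,-0.41]],
    [[0.85,0.95,0],[0.03,0.48,-0.41]],
    [[0.85,0.95,0],[0.03,0.48,-0.41]],
    [[0.85,0.95,0],[0.03,0.48,-0.41]],
    [[0.85,0.95,0],[0.03,0.48,-0.41]],
    [[0.85,0.95,0],[0.03,0.48,-0.41]],
    [[0.85,0.95,0],[0.03,0.48,-0.41]],
  ],
  hand=1,
)

```text
time: 4.35
tool_pos: [468.5, -156.6, 240.6]
tcp_rot: [-3.131, 0.791, -0.41]
contact_force: [-0.5, -0.9, -0.3]
grip_width: 91.8
finger_force: 0.0
```

Request:
play_rows(
  rows=[
    [[0.43,0.5,0],[0,0,0]],
    [[0.43,0.5,0],[0,0,0]],
    [[0.43,0.5,0],[0,0,0]],
    [[0,0,0],[0,0,0]],
  ],
)

```text
time: 4.85
tool_pos: [506.8, -111.7, 241.0]
tcp_rot: [-3.129, 0.788, -0.406]
contact_force: [0.0, -0.3, -1.5]
grip_width: 91.5
finger_force: 0.0
```

```bash
python3 - <<'E'
from h import *
yaw=-24;u=np.array([np.cos(np.radians(yaw)),np.sin(np.radians(yaw)),0]);c=np.array([504,-111,0]);z=np.array([0,0,1])
p,R=plan(c+6*u+75*z,Rt(yaw,-45))
print(get_obs())
C=cam('top');
for q,n in (('cup','top'),('tuner','top'),('machine','top'),('nut','top')):
  for r in trace(q,n)[:2]:print(q,r['p'],ray(C,r['at'],10))
C['im'][:,:]=C['im'];save(C,'t1.png',1.4)
E
```

```text
shift [-0.02 -0.01 -5.65] turn [-0.07  0.01 -0.03] tcp [ 506. -112.   71.]
{'time': 4.85, 'joint_positions': array([-0.38224065,  0.80200389,  0.96409408,  0.03545865,  2.16247631,
        1.60709554]), 'dq': array([-0.03046092, -0.00623514,  0.01958464, -0.02379556, -0.00412775,
       -0.01450471]), 'tau': array([  1.06627844, -62.0649004 , -22.56327331,   0.43516913,
         3.28462824,   0.14024496]), 'tool_pos': array([ 506.75810369, -111.73741939,  241.04109872]), 'tcp_rot': array([-3.12874463,  0.78762187, -0.40564116]), 'contact_force': array([ 0.00949019, -0.26728887, -1.5289268 ]), 'moment': array([-0.14785191, -0.3750148 , -0.02627084]), 'finger_force': 0.0, 'grip_width': 91.54757327903825}
cup 0.52 [800.57360992 110.23749953  10.        ]
tuner 0.68 [ 483.21803413 -454.85022426   10.        ]
```

View pics/t1.png

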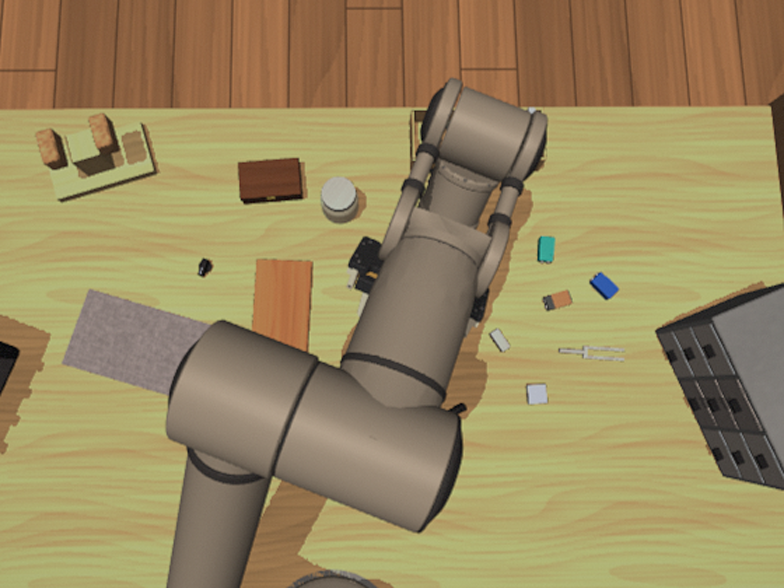

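The area the gripper was hiding, at lower right, is empty, so there are four parts. Next I descend, grip the cup and lift it.

Request:
play_rows(
  rows=[
    [[0,0,-0.9],[0,0,0]],
    [[0,0,-0.9],[0,0,0]],
    [[0,0,-0.9],[0,0,0]],
    [[0,0,-0.9],[0,0,0]],
    [[0,0,-0.9],[0,0,0]],
    [[0,0,-0.6],[0,0,0]],
    [[0,0,-0.5],[0,0,0]],
    [[0,0,0],[0,0,0]],
  ],
)

```text
time: 6.1
tool_pos: [505.9, -112.5, 72.1]
tcp_rot: [-3.129, 0.79, -0.408]
contact_force: [-0.7, -0.4, -0.4]
grip_width: 91.7
finger_force: 0.0
```

Request:
play_rows(
  rows=[
    [[0,0,0],[0,0,0]],
    [[0,0,0],[0,0,0]],
    [[0,0,0],[0,0,0]],
    [[0,0,0],[0,0,0]],
    [[0,0,0],[0,0,0]],
    [[0,0,0.3],[0,0,0]],
  ],
  hand=-1,
)

```text
time: 6.85
tool_pos: [505.9, -112.5, 81.1]
tcp_rot: [-3.13, 0.79, -0.408]
contact_force: [-0.0, -0.7, -2.2]
grip_width: 68.7
finger_force: 29.7
```

Request:
play_rows(
  rows=[
    [[0,0,0.6],[0,0,0]],
    [[0,0,0.6],[0,0,0]],
    [[0,0,0.6],[0,0,0]],
    [[0,0,0],[0,0,0]],
  ],
)

```text
time: 7.35
tool_pos: [507.0, -112.8, 137.6]
tcp_rot: [-3.129, 0.785, -0.408]
contact_force: [-0.1, 0.6, -2.3]
grip_width: 68.9
finger_force: 29.7
```

Request:
play_rows(
  rows=[
    [[-0.05,0.02,0],[-0.38,-0.86,0]],
    [[-0.05,0.02,0],[-0.38,-0.86,0]],
    [[-0.05,0.02,0],[-0.38,-0.86,0]],
    [[-0.05,0.02,0],[-0.38,-0.86,0]],
    [[-0.05,0.02,0],[-0.38,-0.86,0]],
    [[-0.05,0.02,0],[-0.38,-0.86,0]],
    [[-0.05,0.02,0],[-0.38,-0.86,0]],
    [[-0.05,0.02,0],[-0.38,-0.86,0]],
    [[-0.05,0.02,0],[-0.38,-0.86,0]],
    [[-0.05,0.02,0],[-0.38,-0.86,0]],
    [[-0.05,0.02,0],[-0.38,-0.86,0]],
    [[-0.05,0.02,0],[-0.38,-0.86,0]],
  ],
)

```text
time: 8.85
tool_pos: [502.2, -90.3, 196.9]
tcp_rot: [3.094, -0.635, -0.411]
contact_force: [-0.0, -0.1, -2.4]
grip_width: 68.4
finger_force: 29.6
```

```bash
python3 - <<'E'
from h import *
yaw=-24;u=np.array([np.cos(np.radians(yaw)),np.sin(np.radians(yaw)),0]);c=np.array([504,-111,0]);z=np.array([0,0,1])
p,R=plan(c-22.5*u+43*z,Rt(yaw,45))
C=cam('side');save(C,'s1.png',2,(60,330,130,430))
E
```

```text
shift [-0.52 -0.43 -5.25] turn [-0.2  -1.09  0.16] tcp [ 487. -103.   39.]
```

View pics/s1.png

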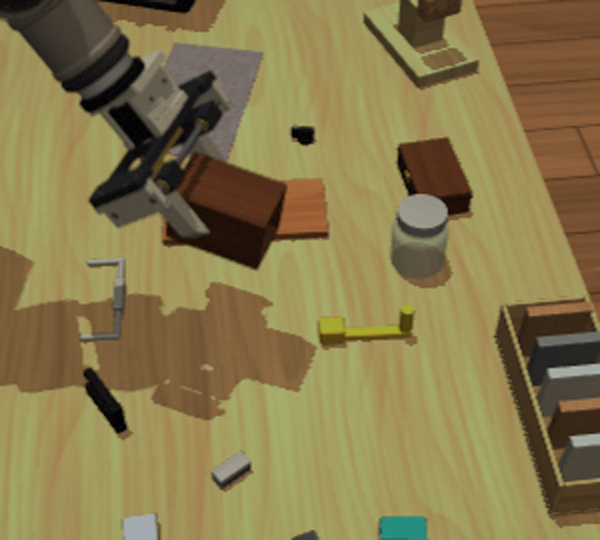

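Request:
play_rows(
  rows=[
    [[-0.1,-0.1,-0.6],[-0.07,-0.36,0.05]],
    [[-0.1,-0.1,-0.6],[-0.07,-0.36,0.05]],
    [[-0.1,-0.1,-0.6],[-0.07,-0.36,0.05]],
    [[-0.1,-0.1,-0.6],[0,0,0]],
    [[-0.1,0,-0.6],[0,0,0]],
    [[0,0,-0.6],[0,0,0]],
    [[0,0,0],[0,0,0]],
  ],
)

```text
time: 9.78
tool_pos: [508.0, -70.2, 175.7]
tcp_rot: [3.072, -0.659, -0.425]
contact_force: [0.2, 0.1, -2.6]
grip_width: 68.6
finger_force: 29.6
```

```bash
python3 - <<'E'
from h import *
yaw=-24;u=np.array([np.cos(np.radians(yaw)),np.sin(np.radians(yaw)),0]);c=np.array([504,-111,0]);z=np.array([0,0,1])
p,R=plan(c-22.5*u+43*z,Rt(yaw,45));print(get_obs()['joint_positions'],get_obs()['tool_pos'])
E
```

```text
shift [-0.71 -1.1  -4.54] turn [-0.03 -0.98  0.37] tcp [ 487. -103.   39.]
[-0.14735186  0.21047523  2.14998981 -0.99495551  0.28300545  2.77184498] [507.95638419 -70.15702586 175.72800437]
```

```bash
cat > kin.py <<'E'
import numpy as np
from scipy.optimize import least_squares
from scipy.spatial.transform import Rotation as Ro
def fk(q,P):
    a1,d1,L1,L2,Lt,e=P
    Ry=lambda a:Ro.from_euler('y',a);Rz=lambda a:Ro.from_euler('z',a)
    R=Rz(q[0]);p=R.apply([a1,0,d1]);R=R*Ry(q[1]);p=p+R.apply([0,0,L1]);R=R*Ry(q[2]);p=p+R.apply([e,0,L2])
    R=R*Rz(q[3])*Ry(q[4]);p=p+R.apply([0,0,Lt]);return p,R*Rz(q[5])
D=[([-1.40397434,.342012518,1.52409902,0,1.27538871,-.14600401],[161.589,-499.536,240.734],[3.1415,0,.3128]),
([-.38224065,.80200389,.96409408,.03545865,2.16247631,1.60709554],[506.758,-111.737,241.041],[-3.12874,.78762,-.40564]),
([-.14735186,.21047523,2.14998981,-.99495551,.28300545,2.77184498],[507.956,-70.157,175.728],[3.072,-.659,-.425])]
def fit():
    r=least_squares(lambda P:np.concatenate([fk(q,P)[0]-p for q,p,_ in D]+[1e-3*(P-[0,300,400,400,200,0])]),[0,300,400,400,200,0])
    return r.x,np.abs(r.fun[:9]).max()
P=np.array([0,0,0,0,0,0.])
P,err=fit()
T=(fk(D[0][0],P)[1]).inv()*Ro.from_euler('xyz',D[0][2])
lo=np.array([-2.53,-.77,.04,-1,.28,-3.11]);hi=np.array([2.53,2.02,2.7,4.14,2.66,3.11])
def ik(tcp,R,q0):
    f=lambda q:np.r_[(fk(q,P)[0]-tcp)/100,((fk(q,P)[1]*T)*R.inv()).as_rotvec()]
    s=least_squares(f,np.clip(q0,lo+.01,hi-.01),bounds=(lo,hi));return s.x,np.linalg.norm(s.fun)
E
python3 - <<'E'
from kin import *
print(P,err)
for q,p,r in D: print(((fk(q,P)[1]*T)*Ro.from_euler('xyz',r).inv()).magnitude())
from h import Rt
for rad in(500,560,620,680):
  print(rad,[(t,z,round(ik(np.array([rad,0,z]),Rt(0,t),[0,.4,1.7,0,.6,1.57])[1],2)) for t in(-60,-45,25,30,35,45) for z in(40,85,150)])
E
```

```text
[359.40374807 202.7760094   51.97804711 129.63171227  27.19157096
 -51.48182214] 79.49123382039065
2.842612788458932e-20
2.9662085952778052e-05
0.0003898385907212762
500 [(-60, 40, np.float64(0.32)), (-60, 85, np.float64(0.03)), (-60, 150, np.float64(0.0)), (-45, 40, np.float64(0.25)), (-45, 85, np.float64(0.0)), (-45, 150, np.float64(0.0)), (25, 40, np.float64(0.35)), (25, 85, np.float64(0.32)), (25, 150, np.float64(0.09)), (30, 40, np.float64(0.42)), (30, 85, np.float64(0.38)), (30, 150, np.float64(0.16)), (35, 40, np.float64(0.02)), (35, 85, np.float64(0.43)), (35, 150, np.float64(0.23)), (45, 40, np.float64(0.03)), (45, 85, np.float64(0.0)), (45, 150, np.float64(0.38))]
560 [(-60, 40, np.float64(0.76)), (-60, 85, np.float64(0.54)), (-60, 150, np.float64(0.36)), (-45, 40, np.float64(0.69)), (-45, 85, np.float64(0.48)), (-45, 150, np.float64(0.3)), (25, 40, np.float64(0.48)), (25, 85, np.float64(0.19)), (25, 150, np.float64(0.0)), (30, 40, np.float64(0.51)), (30, 85, np.float64(0.2)), (30, 150, np.float64(0.0)), (35, 40, np.float64(0.55)), (35, 85, np.float64(0.23)), (35, 150, np.f
[... 439 characters left out ...]
64(0.56)), (35, 40, np.float64(0.95)), (35, 85, np.float64(0.72)), (35, 150, np.float64(0.54)), (45, 40, np.float64(0.9)), (45, 85, np.float64(0.74)), (45, 150, np.float64(0.52))]
680 [(-60, 40, np.float64(1.78)), (-60, 85, np.float64(1.64)), (-60, 150, np.float64(1.52)), (-45, 40, np.float64(1.71)), (-45, 85, np.float64(1.57)), (-45, 150, np.float64(1.46)), (25, 40, np.float64(1.46)), (25, 85, np.float64(1.29)), (25, 150, np.float64(1.16)), (30, 40, np.float64(1.46)), (30, 85, np.float64(1.28)), (30, 150, np.float64(1.15)), (35, 40, np.float64(1.46)), (35, 85, np.float64(1.28)), (35, 150, np.float64(1.13)), (45, 40, np.float64(1.47)), (45, 85, np.float64(1.28)), (45, 150, np.float64(1.11))]
```

```bash
sed -i 's/a1,d1,L1,L2,Lt,e=P/a1,d1,L1,L2,Lt,e,b=P/; s/\[a1,0,d1\]/[a1,b,d1]/; s/200,0\]/200,0,76]/g; s/^P=.*//' kin.py
python3 - <<'E'
from kin import *
print(P,err)
from h import Rt
for rad in(500,560,620,680):
  print(rad,[(t,z,float(round(ik(np.array([rad,0,z]),Rt(0,t),[-.15,.4,1.7,0,.6,1.57])[1],2))) for t in(-60,-45,25,30,35,45) for z in(40,85,150)])
E
```

```text
[1.30115480e-02 2.22904132e+02 5.06183077e+02 3.79592340e+02
 3.04072445e+02 4.64996243e+01 7.63988988e+01] 0.00147313889502243
500 [(-60, 40, 0.0), (-60, 85, 0.0), (-60, 150, 0.0), (-45, 40, 0.0), (-45, 85, 0.0), (-45, 150, 0.0), (25, 40, 0.12), (25, 85, 0.04), (25, 150, 0.0), (30, 40, 0.06), (30, 85, 0.11), (30, 150, 0.0), (35, 40, 0.0), (35, 85, 0.05), (35, 150, 0.07), (45, 40, 0.0), (45, 85, 0.0), (45, 150, 0.0)]
560 [(-60, 40, 0.0), (-60, 85, 0.0), (-60, 150, 0.0), (-45, 40, 0.0), (-45, 85, 0.0), (-45, 150, 0.0), (25, 40, 0.07), (25, 85, 0.0), (25, 150, 0.0), (30, 40, 0.12), (30, 85, 0.08), (30, 150, 0.0), (35, 40, 0.04), (35, 85, 0.1), (35, 150, 0.05), (45, 40, 0.0), (45, 85, 0.0), (45, 150, 0.03)]
620 [(-60, 40, 0.0), (-60, 85, 0.0), (-60, 150, 0.02), (-45, 40, 0.0), (-45, 85, 0.0), (-45, 150, 0.0), (25, 40, 0.02), (25, 85, 0.0), (25, 150, 0.0), (30, 40, 0.1), (30, 85, 0.04), (30, 150, 0.0), (35, 40, 0.09), (35, 85, 0.11), (35, 150, 0.02), (45, 40, 0.0), (45, 85, 0.0), (45, 150, 0.07)]
680 [(-60, 40, 0.26), (-60, 85, 0.28), (-60, 150, 0.31), (-45, 40, 0.03), (-45, 85, 0.04), (-45, 150, 0.08), (25, 40, 0.0), (25, 85, 0.0), (25, 150, 0.0), (30, 40, 0.05), (30, 85, 0.0), (30, 150, 0.0), (35, 40, 0.12), (35, 85, 0.07), (35, 150, 0.0), (45, 40, 0.0), (45, 85, 0.03), (45, 150, 0.1)]
```

```bash
cat >> kin.py <<'E'
def best(tcp,R,near=None):
    out=[]
    a=np.arctan2(tcp[1],tcp[0])-.15
    for q4 in(-.8,0,.8,1.6,2.4,3.1):
        for q6 in(-2.2,0,2.2):
            for q5 in(.5,1.3,2.2):
                q,e=ik(tcp,R,[a,.4,1.7,q4,q5,q6])
                if e<.005: out.append(q)
    return out
E
python3 - <<'E'
from kin import *
from h import Rt
for yaw in(66,-114,-24,20,110,-70,156):
  for z in (45,85):
    r=[]
    for t in(-60,-45,-30,0,30,45,60,75):
      b=best(np.array([500,-40,z]),Rt(yaw,t))
      s=sorted({tuple(np.round(q[3:],1).tolist()) for q in b});r.append((t,s[:4]))
    print(yaw,z,*r,sep='\n  ')
E
```

```text
66
  45
  (-60, [(-0.8, 1.5, 1.0)])
  (-45, [(-0.7, 1.3, 0.9)])
  (-30, [(-0.5, 1.1, 0.8)])
  (0, [(-0.0, 0.8, 0.2)])
  (30, [(0.7, 0.8, -0.7)])
  (45, [(0.9, 1.0, -1.0)])
  (60, [(1.0, 1.2, -1.2)])
  (75, [(1.1, 1.4, -1.3)])
66
  85
  (-60, [(-0.8, 1.6, 1.0)])
  (-45, [(-0.7, 1.4, 0.9)])
  (-30, [(-0.5, 1.2, 0.7)])
  (0, [(-0.0, 0.9, 0.2)])
  (30, [(0.7, 0.9, -0.6)])
  (45, [(0.9, 1.1, -0.9)])
  (60, [(1.0, 1.3, -1.1)])
  (75, [(1.1, 1.5, -1.3)])
-114
  45
  (-60, [(1.0, 1.2, 2.0)])
  (-45, [(0.9, 1.0, 2.2)])
  (-30, [(0.7, 0.8, 2.5)])
  (0, [(0.0, 0.8, -3.0)])
  (30, [(-0.5, 1.1, -2.4)])
  (45, [(-0.7, 1.3, -2.2)])
  (60, [(-0.8, 1.5, -2.1)])
  (75, [(-0.9, 1.7, -2.1)])
-114
  85
  (-60, [(1.0, 1.3, 2.0)])
  (-45, [(0.9, 1.1, 2.3)])
  (-30, [(0.7, 0.9, 2.5)])
  (0, [(0.0, 0.9, -3.0)])
  (30, [(-0.5, 1.2, -2.4)])
  (45, [(-0.7, 1.4, -2.3)])
  (60, [(-0.8, 1.6, -2.2)])
  (75, [(-0.9, 1.8, -2.1)])
-24
  45
  (-60, [(0.1, 2.0, 1.7)])
  (-45, [(0.1, 1.8, 1.7)])
  (-30, [(0.1, 1.4, 1.7)])
  (0, [(0.0, 0.8, 1.8)])
  (30, [])
  (45, [(3.5, 0.6, -1.7)])
  (60, [(3.5, 1.2, -1.5)])
  (75, [(3
[... 1139 characters left out ...]
[(0.4, 1.2, 2.1)])
  (0, [(0.0, 0.8, 2.6)])
  (30, [(-0.9, 0.7, -2.7)])
  (45, [])
  (60, [])
  (75, [])
-70
  85
  (-60, [(0.6, 1.7, 2.0)])
  (-45, [(0.5, 1.5, 2.1)])
  (-30, [(0.4, 1.3, 2.2)])
  (0, [(0.0, 0.9, 2.6)])
  (30, [(-0.8, 0.7, -2.8)])
  (45, [])
  (60, [])
  (75, [])
156
  45
  (-60, [(3.5, 1.2, 1.6)])
  (-45, [(3.5, 0.6, 1.5)])
  (-30, [])
  (0, [(-0.0, 0.8, -1.4)])
  (30, [(0.1, 1.4, -1.5)])
  (45, [(0.1, 1.8, -1.5)])
  (60, [(0.1, 2.0, -1.5)])
  (75, [(0.2, 2.3, -1.4)])
156
  85
  (-60, [(3.5, 1.1, 1.6)])
  (-45, [(3.6, 0.5, 1.4)])
  (-30, [])
  (0, [(-0.0, 0.9, -1.4)])
  (30, [(0.1, 1.5, -1.5)])
  (45, [(0.1, 1.8, -1.5)])
  (60, [(0.1, 2.1, -1.4)])
  (75, [(0.2, 2.3, -1.4)])
```

```bash
python3 - <<'E'
from h import *
from kin import best
U=lambda y:np.array([np.cos(np.radians(y)),np.sin(np.radians(y)),0]);z=np.array([0,0,1]);c=np.array([510,-110,0]);u=U(66)
p,R=plan([500,-100,200],Rt(-24,0))
p,R=plan([500,-120,200],Rt(66,0),p,R)
p,R=plan(c-22.5*u+130*z,Rt(66,45),p,R)
p,R=plan(c-22.5*u+43*z,Rt(66,45),p,R)
for t,g in((45,[566,84,130]),(45,[562,79,85]),(-45,[518,-92,40])):
  R=Rt(66,t);print(best(np.array(g)+5*R.as_matrix()[:,2],R)[:1])
E
```

```text
shift [-0.27 -0.99  0.64] turn [2.37 4.1  0.21] tcp [ 500. -100.  195.]
shift [ 0.   -0.67  0.  ] turn [ 0.    0.   11.25] tcp [ 500. -120.  195.]
shift [ 0.08 -0.24 -2.28] turn [ 5.14 -2.29  0.  ] tcp [ 502. -127.  126.]
shift [ 0.   0.  -2.9] turn [0. 0. 0.] tcp [ 502. -127.   39.]
[array([-0.37951375,  0.55235533,  1.85223564,  0.99904188,  0.99761   ,
       -0.64469872])]
[array([-0.39217193,  0.63167147,  1.88434509,  1.05716512,  0.94682488,
       -0.76518974])]
[array([ 0.04092411,  0.84680245,  1.53277654, -0.72504393,  1.27143817,
        0.86650673])]
```

Request:
play_rows(
  rows=[
    [[-0.03,-0.12,0.08],[0.3,0.51,0.03]],
    [[-0.03,-0.12,0.08],[0.3,0.51,0.03]],
    [[-0.03,-0.12,0.08],[0.3,0.51,0.03]],
    [[-0.03,-0.12,0.08],[0.3,0.51,0.03]],
    [[-0.03,-0.12,0.08],[0.3,0.51,0.03]],
    [[-0.03,-0.12,0.08],[0.3,0.51,0.03]],
    [[-0.03,-0.12,0.08],[0.3,0.51,0.03]],
    [[-0.03,-0.12,0.08],[0.3,0.51,0.03]],
    [[0,0,0],[0,0,0]],
  ],
)

```text
time: 10.9
tool_pos: [501.3, -101.6, 194.5]
tcp_rot: [3.131, -0.049, -0.421]
contact_force: [0.4, 0.2, -3.4]
grip_width: 68.5
finger_force: 29.6
```

Request:
play_rows(
  rows=[
    [[0,-0.05,0],[0,0,0.94]],
    [[0,-0.05,0],[0,0,0.94]],
    [[0,-0.05,0],[0,0,0.94]],
    [[0,-0.05,0],[0,0,0.94]],
    [[0,-0.05,0],[0,0,0.94]],
    [[0,-0.05,0],[0,0,0.94]],
    [[0,-0.05,0],[0,0,0.94]],
    [[0,-0.05,0],[0,0,0.94]],
    [[0,-0.05,0],[0,0,0.94]],
    [[0,-0.05,0],[0,0,0.94]],
    [[0,-0.05,0],[0,0,0.94]],
    [[0,-0.05,0],[0,0,0.94]],
  ],
)

```text
time: 12.4
tool_pos: [500.0, -118.3, 194.4]
tcp_rot: [3.129, -0.047, 1.159]
contact_force: [-0.4, 0.6, -2.3]
grip_width: 68.8
finger_force: 29.6
```

```bash
python3 - <<'E'
from h import *
u=np.array([np.cos(np.radians(66)),np.sin(np.radians(66)),0]);z=np.array([0,0,1]);c=np.array([510,-110,0])
print(get_obs()['joint_positions'],get_obs()['grip_width'])
p,R=plan(c-22.5*u+100*z,Rt(66,45))
E
```

```text
[-0.40958341  0.35439196  1.64341704  0.05167207  1.1318142  -0.01944924] 68.78712521270712
shift [ 0.08 -0.3  -3.26] turn [ 4.87 -2.06 -0.01] tcp [ 502. -127.   96.]
```

Request:
play_rows(
  rows=[
    [[0,-0.04,-0.3],[0.6,-0.26,0]],
    [[0,-0.04,-0.3],[0.6,-0.26,0]],
    [[0,-0.04,-0.3],[0.6,-0.26,0]],
    [[0,-0.04,-0.3],[0.6,-0.26,0]],
    [[0,-0.04,-0.3],[0.6,-0.26,0]],
    [[0,-0.04,-0.3],[0.6,-0.26,0]],
    [[0,-0.04,-0.3],[0.6,-0.26,0]],
    [[0,-0.04,-0.3],[0.6,-0.26,0]],
    [[0,0,-0.3],[0,0,0]],
    [[0,0,-0.3],[0,0,0]],
    [[0,0,0],[0,0,0]],
  ],
)

```text
time: 13.78
tool_pos: [500.3, -127.6, 104.4]
tcp_rot: [3.138, -0.776, 1.152]
contact_force: [0.1, -0.1, -1.6]
grip_width: 68.4
finger_force: 29.6
```

```bash
python3 - <<'E'
from h import *
u=np.array([np.cos(np.radians(66)),np.sin(np.radians(66)),0]);z=np.array([0,0,1]);c=np.array([510,-110,0])
p,R=plan(c-22.5*u+43*z,Rt(66,45))
C=cam('side');save(C,'s2.png',2,(60,330,130,430))
E
```

```text
shift [ 0.07  0.01 -2.16] turn [ 0.07 -0.01  0.02] tcp [ 502. -127.   39.]
```

View pics/s2.png

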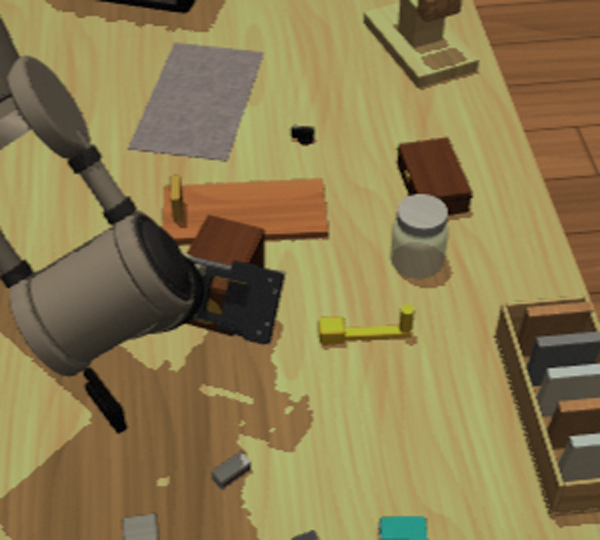

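Request:
play_rows(
  rows=[
    [[0.03,0,-0.5],[0,0,0]],
    [[0.03,0,-0.5],[0,0,0]],
    [[0,0,-0.4],[0,0,0]],
    [[0,0,-0.25],[0,0,0]],
    [[0,0,-0.2],[0,0,0]],
    [[0,0,-0.15],[0,0,0]],
    [[0,0,0],[0,0,0]],
  ],
)

```text
time: 14.7
tool_pos: [502.1, -128.3, 44.5]
tcp_rot: [3.138, -0.778, 1.151]
contact_force: [0.2, 0.0, -2.2]
grip_width: 68.6
finger_force: 29.6
```

Request:
play_rows(
  rows=[
    [[0,0,-0.07],[0,0,0]],
    [[0,0,-0.05],[0,0,0]],
    [[0,0,0],[0,0,0]],
  ],
)

```text
time: 15.08
tool_pos: [502.1, -128.2, 41.0]
tcp_rot: [3.137, -0.778, 1.152]
contact_force: [-0.3, -0.2, -3.3]
grip_width: 68.5
finger_force: 29.6
```

Request:
play_rows(
  rows=[
    [[0,0,-0.07],[0,0,0]],
    [[0,0,-0.05],[0,0,0]],
    [[0,0,0],[0,0,0]],
  ],
)

```text
time: 15.45
tool_pos: [502.1, -128.2, 37.9]
tcp_rot: [3.137, -0.778, 1.152]
contact_force: [-2.9, -1.5, 3.4]
grip_width: 68.5
finger_force: 29.6
```

Request:
play_rows(
  rows=[
    [[0,0,0],[0,0,0]],
    [[0,0,0],[0,0,0]],
    [[0,0,0],[0,0,0]],
    [[0,0,0],[0,0,0]],
    [[-0.2,-0.4,0.6],[0,0,0]],
    [[-0.2,-0.5,0.6],[0,0,0]],
    [[-0.2,-0.5,0.6],[0,0,0]],
    [[-0.2,-0.5,0.6],[0,0,0]],
    [[0,0,0.8],[0,0,0]],
    [[0,0,0.8],[0,0,0]],
  ],
  hand=1,
)

```text
time: 16.7
tool_pos: [477.9, -185.4, 158.1]
tcp_rot: [3.138, -0.778, 1.151]
contact_force: [0.8, -0.2, -0.1]
grip_width: 91.7
finger_force: 0.0
```

```bash
python3 - <<'E'
from h import *
u=np.array([np.cos(np.radians(66)),np.sin(np.radians(66)),0]);z=np.array([0,0,1]);c=np.array([510,-110,0])
p,R=plan(c+20*u+160*z,Rt(66,-45))
p,R=plan(c+20*u+40*z,Rt(66,-45),p,R)
C=cam('side');save(C,'s3.png',2,(60,330,130,430))
E
```

```text
shift [ 1.29  3.02 -0.05] turn [-1.021e+01  4.590e+00  1.000e-02] tcp [517. -95. 156.]
shift [ 0.  0. -4.] turn [0. 0. 0.] tcp [517. -95.  36.]
```

View pics/s3.png

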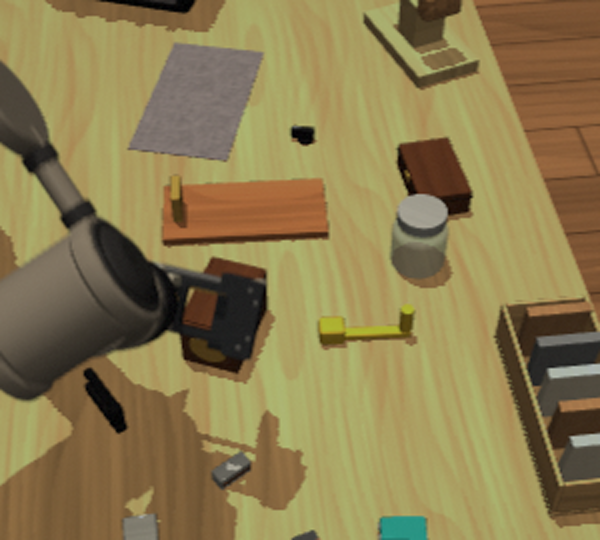

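Request:
play_rows(
  rows=[
    [[0,0.1,0.4],[-0.85,0.38,0]],
    [[0,0.1,0.4],[-0.85,0.38,0]],
    [[0.1,0.2,0],[-0.85,0.38,0]],
    [[0.1,0.25,0],[-0.85,0.38,0]],
    [[0.1,0.25,0],[-0.85,0.38,0]],
    [[0.1,0.25,0],[-0.85,0.38,0]],
    [[0.1,0.3,0],[-0.85,0.38,0]],
    [[0.1,0.3,0],[-0.85,0.38,0]],
    [[0.15,0.3,0],[-0.85,0.38,0]],
    [[0.15,0.3,0],[-0.85,0.38,0]],
    [[0.2,0.3,0],[-0.85,0.38,0]],
    [[0.2,0.3,0],[-0.85,0.38,0]],
  ],
)

```text
time: 18.25
tool_pos: [517.4, -96.1, 181.2]
tcp_rot: [3.139, 0.786, 1.152]
contact_force: [0.3, -0.2, -0.5]
grip_width: 91.8
finger_force: 0.0
```

```bash
python3 - <<'E'
from h import *
u=np.array([np.cos(np.radians(66)),np.sin(np.radians(66)),0]);z=np.array([0,0,1]);c=np.array([510,-110,0])
C=cam('side')
for r in trace('cup','side')[:2]: print(r['p'],ray(C,r['at'],40))
p,R=plan(c+20*u+40*z,Rt(66,-45))
E
```

```text
0.65 [ 511.58674773 -120.03407946   40.        ]
shift [-0.02 -0.02 -4.74] turn [-0.01 -0.02 -0.04] tcp [517. -95.  36.]
```

Request:
play_rows(
  rows=[
    [[0,0,-0.8],[0,0,0]],
    [[0,0,-0.8],[0,0,0]],
    [[0,0,-0.8],[0,0,0]],
    [[0,0,-0.8],[0,0,0]],
    [[0,0,-0.6],[0,0,0]],
    [[0,0,-0.5],[0,0,0]],
    [[0,0,-0.4],[0,0,0]],
    [[0,0,0],[0,0,0]],
  ],
)

```text
time: 19.35
tool_pos: [516.8, -96.7, 39.7]
tcp_rot: [3.141, 0.783, 1.153]
contact_force: [-0.2, -1.0, 1.2]
grip_width: 91.4
finger_force: 0.0
```

Request:
play_rows(
  rows=[
    [[0,0,0],[0,0,0]],
    [[0,0,0],[0,0,0]],
    [[0,0,0],[0,0,0]],
    [[0,0,0],[0,0,0]],
    [[0,0,0],[0,0,0]],
    [[0,0,0.5],[0,0,0]],
    [[0,0,0.8],[0,0,0]],
    [[0,0,0.8],[0,0,0]],
    [[0,0,0.8],[0,0,0]],
    [[0,0,0.8],[0,0,0]],
    [[0,0,0.3],[0,0,0]],
  ],
  hand=-1,
)

```text
time: 20.72
tool_pos: [517.6, -96.8, 162.6]
tcp_rot: [3.135, 0.781, 1.149]
contact_force: [1.6, 0.1, -2.5]
grip_width: 67.7
finger_force: 29.9
```

```bash
python3 - <<'E'
from h import *
from kin import best
U=lambda y:np.array([np.cos(np.radians(y)),np.sin(np.radians(y)),0]);z=np.array([0,0,1])
print(get_obs()['grip_width'])
p,R=plan([500,-60,170],Rt(66,45))
c=np.array([566,84,12])
p,R=plan(c-6*U(80)+130*z,Rt(80,45),p,R);print(best(p,R)[:1])
p,R=plan(c-6*U(80)+72.5*z,Rt(80,45),p,R);print(best(p,R)[:1])
C=cam('side');save(C,'s4.png',2,(60,330,130,430))
E
```

```text
67.6826960874989
shift [-0.54  1.33  0.13] turn [10.26 -4.53  0.02] tcp [501. -57. 166.]
shift [ 2.14  4.61 -0.93] turn [0.   0.   1.75] tcp [566.  82. 138.]
[array([-0.38250378,  0.60039421,  1.69760483,  0.83588881,  1.20144358,
       -0.67006322])]
shift [ 0.    0.   -1.92] turn [0. 0. 0.] tcp [566.  82.  81.]
[array([-0.38250378,  0.69343205,  1.72894036,  0.87679672,  1.11987655,
       -0.77249696])]
```

Request:
play_rows(
  rows=[
    [[-0.05,0.11,0.08],[0.85,-0.38,0]],
    [[-0.05,0.11,0.08],[0.85,-0.38,0]],
    [[-0.05,0.11,0.08],[0.85,-0.38,0]],
    [[-0.05,0.11,0.08],[0.85,-0.38,0]],
    [[-0.05,0.11,0.08],[0.85,-0.38,0]],
    [[-0.05,0.11,0.08],[0.85,-0.38,0]],
    [[-0.05,0.11,0.08],[0.85,-0.38,0]],
    [[-0.05,0.11,0.08],[0.85,-0.38,0]],
    [[-0.05,0.11,0.08],[0.85,-0.38,0]],
    [[-0.05,0.11,0.08],[0.85,-0.38,0]],
    [[-0.05,0.11,0.08],[0.85,-0.38,0]],
    [[-0.05,0.11,0.08],[0.85,-0.38,0]],
  ],
)

```text
time: 22.28
tool_pos: [498.6, -57.3, 189.0]
tcp_rot: [3.138, -0.781, 1.151]
contact_force: [-0.1, 0.4, -3.1]
grip_width: 67.8
finger_force: 29.9
```

Request:
play_rows(
  rows=[
    [[0.25,0.6,0],[0,0,0.22]],
    [[0.25,0.6,0],[0,0,0.22]],
    [[0.25,0.6,0],[0,0,0.22]],
    [[0.25,0.6,0],[0,0,0.22]],
    [[0.25,0.6,0],[0,0,0.22]],
    [[0.25,0.6,0],[0,0,0.22]],
    [[0.25,0.5,0],[0,0,0.22]],
    [[0.25,0.4,0],[0,0,0.22]],
    [[0,0,0],[0,0,0]],
  ],
)

```text
time: 23.4
tool_pos: [559.4, 78.5, 188.9]
tcp_rot: [3.138, -0.777, 1.399]
contact_force: [1.1, -0.9, -1.4]
grip_width: 67.7
finger_force: 29.9
```

```bash
python3 - <<'E'
from h import *
U=lambda y:np.array([np.cos(np.radians(y)),np.sin(np.radians(y)),0]);z=np.array([0,0,1])
C=cam('side');save(C,'s4.png',2,(60,330,130,430))
r=trace('board','side')[0];print(get_obs()['grip_width'])
c=np.array([566,84,12])
p,R=plan(c-9*U(80)+72.5*z,Rt(80,45))
E
```

```text
67.96371831451533
shift [ 0.2   0.03 -3.6 ] turn [0.06 0.01 0.01] tcp [565.  79.  81.]
```

View pics/s4.png

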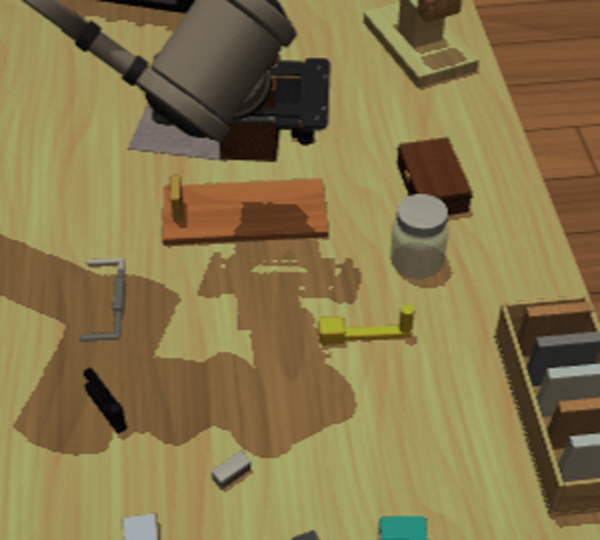

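Request:
play_rows(
  rows=[
    [[0.1,0.03,-0.7],[0,0,0]],
    [[0.1,0,-0.7],[0,0,0]],
    [[0,0,-0.7],[0,0,0]],
    [[0,0,-0.5],[0,0,0]],
    [[0,0,-0.4],[0,0,0]],
    [[0,0,-0.2],[0,0,0]],
    [[0,0,-0.1],[0,0,0]],
    [[0,0,0],[0,0,0]],
  ],
)

```text
time: 24.5
tool_pos: [565.3, 78.7, 90.4]
tcp_rot: [3.137, -0.778, 1.398]
contact_force: [0.2, -0.3, -1.7]
grip_width: 68.0
finger_force: 29.9
```

Request:
play_rows(
  rows=[
    [[0,0,-0.08],[0,0,0]],
    [[0,0,-0.08],[0,0,0]],
    [[0,0,0],[0,0,0]],
  ],
)

```text
time: 24.88
tool_pos: [565.0, 78.8, 85.3]
tcp_rot: [3.138, -0.778, 1.397]
contact_force: [0.1, 0.7, -1.9]
grip_width: 68.1
finger_force: 29.9
```

Request:
play_rows(
  rows=[
    [[0,0,-0.07],[0,0,0]],
    [[0,0,-0.06],[0,0,0]],
    [[0,0,0],[0,0,0]],
  ],
)

```text
time: 25.25
tool_pos: [565.0, 78.8, 81.3]
tcp_rot: [3.138, -0.778, 1.397]
contact_force: [-0.1, -0.4, -1.5]
grip_width: 68.3
finger_force: 29.9
```

Request:
play_rows(
  rows=[
    [[0,0,-0.03],[0,0,0]],
    [[0,0,0],[0,0,0]],
  ],
)

```text
time: 25.5
tool_pos: [565.1, 78.8, 80.6]
tcp_rot: [3.138, -0.778, 1.397]
contact_force: [-0.2, -0.0, -2.6]
grip_width: 68.1
finger_force: 29.9
```

Request:
play_rows(
  rows=[
    [[0,0,-0.06],[0,0,0]],
    [[0,0,0],[0,0,0]],
  ],
)

```text
time: 25.75
tool_pos: [565.2, 78.6, 79.4]
tcp_rot: [3.137, -0.778, 1.398]
contact_force: [-2.4, -2.3, 4.0]
grip_width: 67.9
finger_force: 29.9
```

Request:
play_rows(
  rows=[
    [[0,0,-0.05],[0,0,0]],
    [[0,0,0],[0,0,0]],
  ],
)

```text
time: 26.0
tool_pos: [565.0, 78.5, 79.1]
tcp_rot: [3.136, -0.78, 1.399]
contact_force: [-6.6, -6.3, 14.5]
grip_width: 68.1
finger_force: 30.0
```

Request:
play_rows(
  rows=[
    [[0,0,0],[0,0,0]],
    [[0,0,0],[0,0,0]],
    [[0,0,0],[0,0,0]],
    [[0,0,0],[0,0,0]],
    [[-0.08,-0.42,0.43],[0,0,0]],
    [[-0.08,-0.5,0.5],[0,0,0]],
    [[-0.1,-0.6,0.6],[0,0,0]],
    [[-0.1,-0.6,0.6],[0,0,0]],
    [[0,-0.9,0.5],[0,0,0]],
    [[0,-0.9,0.5],[0,0,0]],
    [[0,-0.9,0.5],[0,0,0]],
    [[0,-0.9,0.5],[0,0,0]],
  ],
  hand=1,
)

```text
time: 27.5
tool_pos: [553.9, -95.1, 202.9]
tcp_rot: [3.136, -0.776, 1.397]
contact_force: [0.5, 0.8, 0.1]
grip_width: 91.9
finger_force: 0.0
```

```bash
cat >> h.py <<'E'
def find(C,n,*qs):
    z=dict(harmonica=18,knob=20,tin=16,battery=17.5,board=12,cup=105)
    for q in qs:
        for r in trace(q,n)[:3]:
            if r['p']>.3: print(q,n,round(r['p'],2),np.round(r['at']),rect(C,r['mask'],z[q]),rect(C,r['mask'],0))
E
python3 - <<'E'
from h import *
C=cam('side');save(C,'s5.png',2,(60,330,130,430))
find(C,'side','harmonica','battery','tin','knob')
D=cam('top');find(D,'top','harmonica','battery','tin','knob','board')
p,R=plan([502,-300,150],Rt(29,0),off=0)
E
```

```text
harmonica side 0.76 [294. 246.] (array([ 503., -308.]), array([43., 27.]), 32) (array([ 503., -297.]), array([44., 28.]), 32)
battery side 0.94 [325. 330.] (array([ 666., -399.]), array([49., 33.]), -7) (array([ 669., -389.]), array([50., 34.]), -7)
battery side 0.83 [375. 305.] (array([ 598., -500.]), array([52., 32.]), 44) (array([ 599., -493.]), array([53., 32.]), 44)
battery side 0.58 [339. 287.] (array([ 574., -414.]), array([52., 31.]), -75) (array([ 575., -405.]), array([53., 32.]), -75)
tin side 0.62 [324. 200.] (array([ 408., -370.]), array([41., 34.]), 90) (array([ 406., -360.]), array([42., 34.]), 90)
tin side 0.55 [176. 272.] (array([585.,  61.]), array([106.,  96.]), -77) (array([587.,  77.]), array([107.,  98.]), -77)
battery top 0.42 [168. 389.] (array([ 682., -392.]), array([13.,  8.]), 89) (array([ 686., -397.]), array([13.,  8.]), 89)
battery top 0.39 [206. 436.] (array([ 595., -510.]), array([38., 21.]), 10) (array([ 598., -517.]), array([38., 22.]), 10)
knob top 0.4 [191. 144.] (array([637., 219.]), array([25., 17.]), 2) (array([641., 224.]), array([26., 18.]), 2)
board top 0.86 [241. 201.] (array([545.,  85.]), array([208., 100.]), -3) (array([547.,  87.]), array([210., 102.]), -3)
board top 0.71 [302. 312.] (array([ 363., -194.]), array([52., 17.]), -61) (array([ 363., -195.]), array([53., 17.]), -61)
shift [-1.74 -6.93 -1.7 ] turn [-4.67  3.36 -6.04] tcp [ 502. -300.  150.]
```

View pics/s5.png

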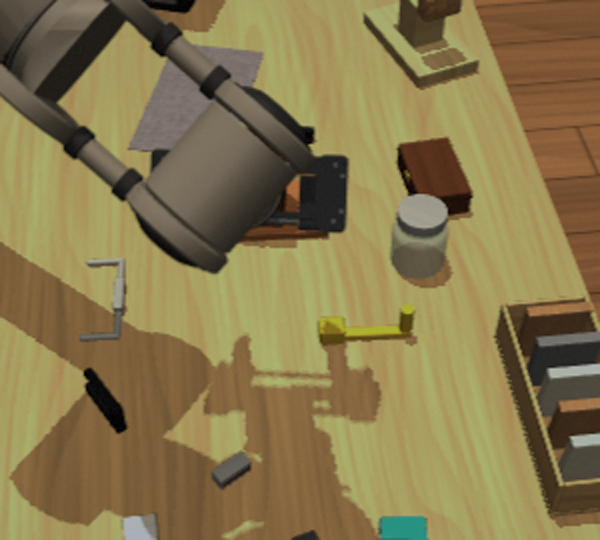

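Request:
play_rows(
  rows=[
    [[-0.2,-0.77,-0.1],[-0.52,0.37,-0.67]],
    [[-0.2,-0.77,-0.1],[-0.52,0.37,-0.67]],
    [[-0.2,-0.77,-0.1],[-0.52,0.37,-0.67]],
    [[-0.2,-0.77,-0.2],[-0.52,0.37,-0.67]],
    [[-0.2,-0.77,-0.2],[-0.52,0.37,-0.67]],
    [[-0.2,-0.77,-0.2],[-0.52,0.37,-0.67]],
    [[-0.2,-0.77,-0.2],[-0.52,0.37,-0.67]],
    [[-0.2,-0.77,-0.2],[-0.52,0.37,-0.67]],
    [[-0.15,-0.77,-0.2],[-0.52,0.37,-0.67]],
    [[0,0,0],[0,0,0]],
  ],
)

```text
time: 29.3
tool_pos: [502.0, -300.2, 155.6]
tcp_rot: [3.139, -0.001, 0.51]
contact_force: [-0.4, 1.0, -0.2]
grip_width: 91.8
finger_force: 0.0
```

```bash
python3 - <<'E'
from h import *
D=cam('top');find(D,'top','harmonica','cup','tin','battery')
C=cam('side');find(C,'side','cup')
p,R=plan([502,-301,17],Rt(30,0),off=0)
print(get_obs()['joint_positions'])
E
```

```text
cup top 0.94 [215. 196.] (array([561.,  79.]), array([82., 78.]), 81) (array([575.,  94.]), array([91., 86.]), 81)
battery top 0.52 [172. 388.] (array([ 671., -395.]), array([35., 31.]), -3) (array([ 675., -400.]), array([35., 31.]), -3)
cup side 0.71 [129. 282.] (array([628., 111.]), array([31., 27.]), 83) (array([642., 236.]), array([34., 31.]), 83)
cup side 0.64 [154. 267.] (array([578.,  30.]), array([143.,  39.]), 84) (array([587., 144.]), array([161.,  44.]), 84)
shift [ 0.01 -0.01 -4.65] turn [0.02 0.02 0.1 ] tcp [ 502. -301.   17.]
[-6.70643159e-01  5.23948607e-01  1.47740900e+00 -9.17548585e-05
  1.13658516e+00  3.91001253e-01]
```

Request:
play_rows(
  rows=[
    [[0,0,-0.9],[0,0,0]],
    [[0,0,-0.9],[0,0,0]],
    [[0,0,-0.9],[0,0,0]],
    [[0,0,-0.9],[0,0,0]],
    [[0,0,-0.5],[0,0,0]],
    [[0,0,-0.4],[0,0,0]],
    [[0,0,-0.15],[0,0,0]],
    [[0,0,0],[0,0,0]],
  ],
)

```text
time: 30.65
tool_pos: [502.0, -300.9, 17.0]
tcp_rot: [3.138, -0.001, 0.509]
contact_force: [1.1, -0.6, 0.6]
grip_width: 91.7
finger_force: 0.0
```

Request:
play_rows(
  rows=[
    [[0,0,0],[0,0,0]],
    [[0,0,0],[0,0,0]],
    [[0,0,0],[0,0,0]],
    [[0,0,0],[0,0,0]],
    [[0,0,0],[0,0,0]],
    [[0,0,0],[0,0,0]],
    [[0,0,0],[0,0,0]],
    [[0,0,0.5],[0,0,0]],
    [[0,0,0.9],[0,0,0]],
    [[0,0,0.9],[0,0,0]],
    [[0,0,0.9],[0,0,0]],
    [[0,0,0.9],[0,0,0]],
  ],
  hand=-1,
)

```text
time: 32.15
tool_pos: [501.8, -300.8, 141.8]
tcp_rot: [3.137, -0.001, 0.509]
contact_force: [0.6, -1.1, 0.1]
grip_width: 17.0
finger_force: 29.9
```

Request:
play_rows(
  rows=[
    [[0.1,0.9,0.5],[0,0,0]],
    [[0.2,1,0.5],[0,0,0]],
    [[0.2,1,0],[0,0,0]],
    [[0.2,1,0],[0,0,0]],
    [[0.2,1,0],[0,0,0]],
    [[0.2,1,0],[0,0,0]],
    [[0.2,1,0],[0,0,0]],
    [[0.2,1,0],[0,0,0]],
    [[0.2,1,0],[0,0,0]],
    [[0.2,1,0],[0,0,0]],
    [[0.2,1,0],[0,0,0]],
  ],
)

```text
time: 33.52
tool_pos: [565.0, 27.2, 170.8]
tcp_rot: [3.137, -0.002, 0.509]
contact_force: [-0.6, -0.0, -1.0]
grip_width: 17.8
finger_force: 29.9
```

Request:
play_rows(
  rows=[
    [[0,0.8,0],[0,0,0]],
    [[0,0.6,0],[0,0,0]],
    [[0,0.5,0],[0,0,0]],
    [[0,0,0],[0,0,0]],
  ],
)

```text
time: 34.02
tool_pos: [564.8, 83.9, 169.9]
tcp_rot: [3.138, -0.001, 0.51]
contact_force: [-0.7, -0.4, -1.2]
grip_width: 17.1
finger_force: 29.9
```

```bash
python3 - <<'E'
from h import *
p,R=plan([565,83,140],Rt(30,0),off=0);print(get_obs()['grip_width'])
C=cam('side');save(C,'s6.png',3,(60,250,180,380))
E
```

```text
shift [ 0.01 -0.03 -1.  ] turn [0.02 0.02 0.1 ] tcp [565.  83. 140.]
17.125474514538276
```

View pics/s6.png

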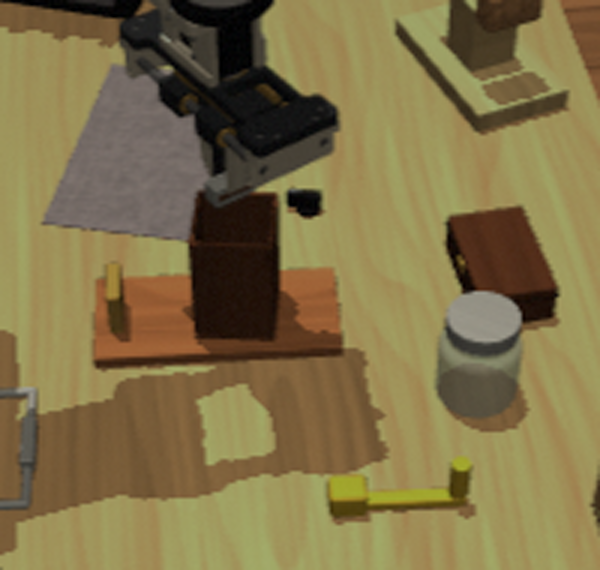

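```bash
python3 - <<'E'
from h import *
C=cam('side')
for rc in((140.3,244.3),(141.7,272.7),(125,272.7),(125,247)): print(np.round(ray(C,rc,117)))
for rc in((170.5,245),(172,272)): print('bot',np.round(ray(C,rc,12)))
E
```

```text
[532.  59. 117.]
[599.  46. 117.]
[605. 107. 117.]
[543. 115. 117.]
bot [528.  64.  12.]
bot [596.  50.  12.]
```

Request:
play_rows(
  rows=[
    [[0.05,0,-0.6],[0,0,0]],
    [[0,0,-0.5],[0,0,0]],
    [[0,0,0],[0,0,0]],
  ],
)

```text
time: 34.5
tool_pos: [565.4, 82.7, 135.3]
tcp_rot: [3.139, 0.002, 0.508]
contact_force: [0.5, -0.9, 0.4]
grip_width: 17.3
finger_force: 29.9
```

Request:
play_rows(
  rows=[
    [[0,0,0],[0,0,0]],
    [[0,0,0],[0,0,0]],
    [[0,0,0],[0,0,0]],
    [[0,0,0],[0,0,0]],
    [[0,0,0.8],[0,0,0]],
    [[0,0,0.8],[0,0,0]],
    [[0,-1,0],[0,0,0]],
    [[0,-1,0],[0,0,0]],
    [[0,-1,0],[0,0,0]],
    [[-0.3,-1,0],[0,0,0]],
    [[-0.5,-1,0],[0,0,0]],
    [[-0.5,-1,0],[0,0,0]],
  ],
  hand=0.6,
)

```text
time: 36.0
tool_pos: [526.8, -97.7, 184.8]
tcp_rot: [3.138, -0.001, 0.509]
contact_force: [-0.1, 0.1, -0.3]
grip_width: 73.2
finger_force: 0.0
```

```bash
python3 - <<'E'
from h import *
D=cam('top');find(D,'top','harmonica','cup','tin','battery','knob')
C=cam('side');find(C,'side','harmonica','tin','knob')
cv2.imwrite('pics/a.png',np.hstack([cv2.resize(D['im'][180:280,150:250],(400,400)),cv2.resize(D['im'][170:270,110:210],(10,400)),cv2.resize(C['im'][100:200,220:320],(390,390)) if 0 else cv2.resize(C['im'][100:200,220:320],(390,400))])[:,:,::-1])
p,R=plan([405,-364,130],Rt(0,0),off=0)
E
```

```text
harmonica top 0.65 [219. 202.] (array([568.,  81.]), array([39., 18.]), 27) (array([571.,  83.]), array([40., 18.]), 27)
cup top 0.63 [214. 192.] (array([561.,  79.]), array([82., 77.]), 80) (array([576.,  93.]), array([90., 85.]), 80)
tin top 0.62 [278. 381.] (array([ 405., -365.]), array([37., 32.]), 89) (array([ 405., -369.]), array([38., 32.]), 89)
battery top 0.72 [204. 430.] (array([ 597., -496.]), array([49., 33.]), 43) (array([ 599., -502.]), array([50., 34.]), 43)
battery top 0.62 [177. 390.] (array([ 664., -395.]), array([50., 31.]), -3) (array([ 667., -400.]), array([51., 31.]), -3)
battery top 0.55 [214. 397.] (array([ 571., -411.]), array([50., 28.]), -72) (array([ 573., -416.]), array([51., 28.]), -72)
knob top 0.69 [245. 102.] (array([499., 326.]), array([248., 139.]), 73) (array([501., 333.]), array([252., 141.]), 73)
harmonica side 0.75 [259. 185.] (array([ 371., -202.]), array([92., 19.]), -62) (array([ 369., -189.]), array([94., 20.]), -62)
harmonica side 0.56 [176. 340.] (array([762.,   7.]), array([145.,  70.]), 80) (array([767.,  24.]), array([148.,  71.]), 80)
tin side 0.53 [329. 201.] (array([ 407., -370.]), array([42., 36.]), 90) (array([ 405., -361.]), array([42., 36.]), 90)
tin side 0.35 [258. 185.] (array([ 371., -201.]), array([97., 23.]), -61) (array([ 369., -189.]), array([98., 23.]), -61)
shift [-4.09 -8.93 -1.82] turn [ 0.02  0.01 -3.65] tcp [ 405. -364.  130.]
```

View pics/a.png

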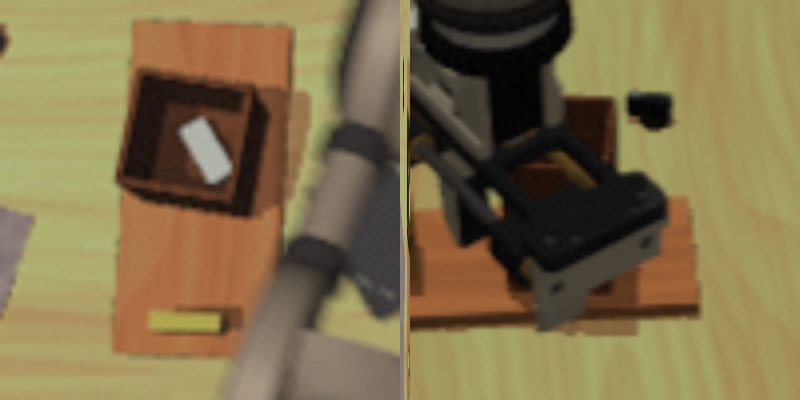

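Request:
play_rows(
  rows=[
    [[-0.45,-0.99,-0.1],[0,0,-0.41]],
    [[-0.45,-0.99,-0.1],[0,0,-0.41]],
    [[-0.45,-0.99,-0.2],[0,0,-0.41]],
    [[-0.45,-0.99,-0.2],[0,0,-0.41]],
    [[-0.45,-0.99,-0.2],[0,0,-0.41]],
    [[-0.45,-0.99,-0.2],[0,0,-0.41]],
    [[-0.45,-0.99,-0.2],[0,0,-0.41]],
    [[-0.45,-0.99,-0.3],[0,0,-0.41]],
    [[-0.45,-0.99,-0.3],[0,0,-0.41]],
    [[0,0,0],[0,0,0]],
  ],
)

```text
time: 37.75
tool_pos: [405.1, -365.3, 129.9]
tcp_rot: [3.139, 0.0, -0.009]
contact_force: [-0.4, 0.7, -0.1]
grip_width: 73.5
finger_force: 0.0
```

```bash
python3 - <<'E'
from h import *
p,R=plan([405,-365,16],Rt(0,0),off=0);print(get_obs()['joint_positions'])
E
```

```text
shift [-0.    0.01 -3.8 ] turn [ 0.02 -0.    0.06] tcp [ 405. -365.   16.]
[-0.87317843  0.48998004  1.6225629  -0.00236002  1.0269423   0.70769795]
```

Request:
play_rows(
  rows=[
    [[0,0,-0.9],[0,0,0]],
    [[0,0,-0.9],[0,0,0]],
    [[0,0,-0.8],[0,0,0]],
    [[0,0,-0.6],[0,0,0]],
    [[0,0,-0.4],[0,0,0]],
    [[0,0,-0.2],[0,0,0]],
    [[0,0,0],[0,0,0]],
  ],
)

```text
time: 38.62
tool_pos: [406.0, -363.9, 16.8]
tcp_rot: [3.138, -0.001, -0.006]
contact_force: [-0.0, -0.2, -0.2]
grip_width: 73.6
finger_force: 0.0
```

Request:
play_rows(
  rows=[
    [[0,0,0],[0,0,0]],
    [[0,0,0],[0,0,0]],
    [[0,0,0],[0,0,0]],
    [[0,0,0],[0,0,0]],
    [[0,0,0],[0,0,0]],
    [[0,0,0],[0,0,0]],
    [[0,0,0.6],[0,0,0]],
    [[0,0,0.9],[0,0,0]],
    [[0,0,0.9],[0,0,0]],
    [[0,0,0.9],[0,0,0]],
    [[0,0,0.9],[0,0,0]],
    [[0,0,0.9],[0,0,0]],
  ],
  hand=-1,
)

```text
time: 40.12
tool_pos: [405.7, -363.9, 170.4]
tcp_rot: [3.138, -0.0, -0.006]
contact_force: [-0.5, -0.1, 0.2]
grip_width: 33.6
finger_force: 29.5
```

Request:
play_rows(
  rows=[
    [[0.36,0.99,0],[0,0,-0.1]],
    [[0.36,0.99,0],[0,0,-0.1]],
    [[0.36,0.99,0],[0,0,-0.1]],
    [[0.36,0.99,0],[0,0,-0.1]],
    [[0.36,0.99,0],[0,0,-0.1]],
    [[0.36,0.99,0],[0,0,-0.1]],
    [[0.36,0.99,0],[0,0,-0.1]],
    [[0.36,0.99,0],[0,0,-0.1]],
    [[0.36,0.99,0],[0,0,-0.1]],
    [[0.36,0.99,0],[0,0,-0.1]],
    [[0.36,0.99,0],[0,0,-0.1]],
    [[0.36,0.99,0],[0,0,-0.1]],
  ],
)

```text
time: 41.62
tool_pos: [535.5, -6.6, 169.5]
tcp_rot: [3.138, -0.0, -0.174]
contact_force: [0.8, -0.7, -0.6]
grip_width: 33.7
finger_force: 29.5
```

Request:
play_rows(
  rows=[
    [[0.36,0.99,0],[0,0,0]],
    [[0.36,0.99,0],[0,0,0]],
    [[0.3,0.95,0],[0,0,0]],
    [[0,0,-0.6],[0,0,0]],
    [[0,0,-0.5],[0,0,0]],
    [[0,0,0],[0,0,0]],
  ],
)

```text
time: 42.38
tool_pos: [565.0, 79.9, 135.2]
tcp_rot: [3.137, 0.003, -0.174]
contact_force: [0.8, 1.2, 0.4]
grip_width: 33.9
finger_force: 29.5
```

Request:
play_rows(
  rows=[
    [[0.08,0.1,0],[0,0,0]],
    [[0,0,0],[0,0,0]],
  ],
)

```text
time: 42.62
tool_pos: [569.0, 83.2, 137.4]
tcp_rot: [3.138, -0.002, -0.174]
contact_force: [-0.2, -0.3, -0.6]
grip_width: 33.9
finger_force: 29.5
```

Request:
play_rows(
  rows=[
    [[0,0,0],[0,0,0]],
    [[0,0,0],[0,0,0]],
    [[0,0,0],[0,0,0]],
    [[0,0,0],[0,0,0]],
    [[0,0,0.8],[0,0,0]],
    [[0,0,0.8],[0,0,0]],
    [[0,-1,0],[0,0,-0.6]],
    [[0,-1,0],[0,0,-0.6]],
    [[0,-1,0],[0,0,-0.6]],
    [[0,-1,0],[0,0,-0.6]],
    [[0,-1,0],[0,0,-0.6]],
    [[0,-1,0],[0,0,-0.6]],
  ],
  hand=0.7,
)

```text
time: 44.12
tool_pos: [568.4, -97.8, 184.7]
tcp_rot: [3.138, -0.001, -0.679]
contact_force: [0.8, -0.1, -0.1]
grip_width: 78.3
finger_force: 0.0
```

```bash
python3 - <<'E'
from h import *
D=cam('top');find(D,'top','harmonica','tin','battery','knob')
p,R=plan([571,-411,130],Rt(-73,0),off=0)
C=cam('side');find(C,'side','battery','knob')
E
```

```text
harmonica top 0.37 [216. 192.] (array([573.,  90.]), array([90., 85.]), 79) (array([576.,  93.]), array([91., 86.]), 79)
tin top 0.78 [214. 203.] (array([572.,  85.]), array([38., 38.]), -1) (array([574.,  87.]), array([38., 38.]), -1)
battery top 0.68 [204. 431.] (array([ 595., -496.]), array([47., 32.]), 43) (array([ 598., -502.]), array([48., 32.]), 43)
battery top 0.59 [213. 398.] (array([ 571., -410.]), array([48., 25.]), -72) (array([ 574., -416.]), array([49., 26.]), -72)
battery top 0.47 [176. 390.] (array([ 662., -395.]), array([52., 31.]), -3) (array([ 666., -400.]), array([53., 31.]), -3)
knob top 0.51 [190. 141.] (array([638., 223.]), array([30., 26.]), -45) (array([642., 228.]), array([30., 26.]), -45)
shift [  0.09 -10.49  -1.82] turn [ 0.01 -0.02 -4.28] tcp [ 571. -411.  130.]
battery side 0.85 [327. 330.] (array([ 667., -398.]), array([46., 34.]), -10) (array([ 670., -389.]), array([47., 35.]), -10)
battery side 0.7 [378. 305.] (array([ 598., -501.]), array([51., 30.]), 44) (array([ 600., -493.]), array([51., 31.]), 44)
battery side 0.62 [341. 287.] (array([ 573., -416.]), array([51., 29.]), -76) (array([ 574., -406.]), array([52., 30.]), -76)
knob side 0.74 [117. 223.] (array([501., 310.]), array([247., 134.]), 73) (array([501., 335.]), array([252., 137.]), 73)
```

Request:
play_rows(
  rows=[
    [[0,-0.95,0],[0,0,-0.39]],
    [[0,-0.95,0],[0,0,-0.39]],
    [[0,-0.95,-0.1],[0,0,-0.39]],
    [[0,-0.95,-0.1],[0,0,-0.39]],
    [[0,-0.95,-0.1],[0,0,-0.39]],
    [[0,-0.95,-0.2],[0,0,-0.39]],
    [[0,-0.95,-0.2],[0,0,-0.39]],
    [[0,-0.95,-0.2],[0,0,-0.39]],
    [[0,-0.95,-0.3],[0,0,-0.39]],
    [[0.05,-0.95,-0.3],[0,0,-0.39]],
    [[0.05,-0.95,-0.3],[0,0,-0.39]],
    [[0,0,0],[0,0,0]],
  ],
  hand=0.2,
)

```text
time: 46.02
tool_pos: [571.0, -411.1, 129.2]
tcp_rot: [3.137, 0.001, -1.277]
contact_force: [0.6, -0.4, -0.4]
grip_width: 55.1
finger_force: 0.0
```

```bash
python3 - <<'E'
from h import *
p,R=plan([572,-411,16],Rt(-73,0),off=0);print(get_obs()['joint_positions'])
E
```

```text
shift [ 0.03  0.   -3.77] turn [ 0.01 -0.03  0.02] tcp [ 572. -411.   16.]
[-0.73118726  0.76525233  1.09996702 -0.00380218  1.27926707  2.11738235]
```

Request:
play_rows(
  rows=[
    [[0.03,0,-0.9],[0,0,0]],
    [[0,0,-0.9],[0,0,0]],
    [[0,0,-0.8],[0,0,0]],
    [[0,0,-0.6],[0,0,0]],
    [[0,0,-0.4],[0,0,0]],
    [[0,0,-0.15],[0,0,0]],
    [[0,0,0],[0,0,0]],
  ],
)

```text
time: 46.9
tool_pos: [572.5, -410.3, 18.5]
tcp_rot: [3.138, -0.001, -1.276]
contact_force: [-0.6, 0.3, -1.4]
grip_width: 54.9
finger_force: 0.0
```

Request:
play_rows(
  rows=[
    [[0,0,0],[0,0,0]],
    [[0,0,0],[0,0,0]],
    [[0,0,0],[0,0,0]],
    [[0,0,0],[0,0,0]],
    [[0,0,0],[0,0,0]],
    [[0,0,0],[0,0,0]],
    [[0,0,0.6],[0,0,0]],
    [[0,0,0.9],[0,0,0]],
    [[0,0,0.9],[0,0,0]],
    [[0,0,0.9],[0,0,0]],
    [[0,0,0.9],[0,0,0]],
    [[0,0,0.9],[0,0,0]],
  ],
  hand=-1,
)

```text
time: 48.4
tool_pos: [572.3, -410.2, 173.3]
tcp_rot: [3.139, -0.002, -1.276]
contact_force: [0.2, 0.0, -0.6]
grip_width: 26.1
finger_force: 30.0
```

Request:
play_rows(
  rows=[
    [[0,1,0],[0,0,0.6]],
    [[0,1,0],[0,0,0.6]],
    [[0,1,0],[0,0,0.6]],
    [[0,1,0],[0,0,0.6]],
    [[0,1,0],[0,0,0.6]],
    [[0,1,0],[0,0,0.6]],
    [[0,1,0],[0,0,0.6]],
    [[0,1,0],[0,0,0.6]],
    [[0,1,0],[0,0,0.6]],
    [[0,1,0],[0,0,0.6]],
    [[0,1,0],[0,0,0.6]],
    [[0,1,0],[0,0,0.6]],
  ],
)

```text
time: 49.9
tool_pos: [572.4, -49.3, 172.4]
tcp_rot: [3.138, -0.002, -0.268]
contact_force: [0.9, -0.1, -0.7]
grip_width: 25.4
finger_force: 30.0
```

Request:
play_rows(
  rows=[
    [[0,1,0],[0,0,0.3]],
    [[0,1,0],[0,0,0.3]],
    [[0,1,0],[0,0,0]],
    [[-0.1,0.8,0],[0,0,0]],
    [[0,0.6,0],[0,0,0]],
    [[0,0,0],[0,0,0]],
  ],
)

```text
time: 50.65
tool_pos: [569.4, 82.6, 171.8]
tcp_rot: [3.138, -0.002, -0.185]
contact_force: [0.4, -1.3, -0.4]
grip_width: 25.6
finger_force: 30.0
```

```bash
python3 - <<'E'
from h import *
p,R=plan([568,83,137],Rt(-10,0),off=0);print(get_obs()['grip_width'])
E
```

```text
shift [-0.05  0.01 -1.16] turn [0.03 0.01 0.07] tcp [568.  83. 137.]
25.63657017906286
```

Lower, release, then retreat so the knob can be seen.

Request:
play_rows(
  rows=[
    [[-0.05,0,-0.6],[0,0,0]],
    [[0,0,-0.56],[0,0,0]],
    [[0,0,0],[0,0,0]],
  ],
)

```text
time: 51.02
tool_pos: [567.2, 80.7, 135.4]
tcp_rot: [3.137, 0.002, -0.188]
contact_force: [-0.5, -0.6, -0.3]
grip_width: 25.5
finger_force: 30.0
```

Request:
play_rows(
  rows=[
    [[0,0,0],[0,0,0]],
    [[0,0,0],[0,0,0]],
    [[0,0,0],[0,0,0]],
    [[0,0,0],[0,0,0]],
    [[0,0,0.8],[0,0,0]],
    [[0,0,0.8],[0,0,0]],
    [[-0.2,-1,0],[0,0,0]],
    [[-0.2,-1,0],[0,0,0]],
    [[-0.2,-1,0],[0,0,0]],
    [[-0.2,-1,0],[0,0,0]],
    [[-0.2,-1,0],[0,0,0]],
    [[-0.2,-1,0],[0,0,0]],
  ],
  hand=0.6,
)

```text
time: 52.52
tool_pos: [531.6, -99.2, 184.6]
tcp_rot: [3.138, -0.001, -0.186]
contact_force: [-1.0, -0.5, -0.6]
grip_width: 73.8
finger_force: 0.0
```

```bash
python3 - <<'E'
from h import *
D=cam('top');find(D,'top','tin','battery','knob')
C=cam('side');find(C,'side','battery','knob')
r,c=[int(x) for x in proj(D,[640,225,10])];r2,c2=[int(x) for x in proj(C,[640,230,10])]
g=lambda i,r,c,s:cv2.resize(i[max(0,r-s):r+s,c-s:c+s],(266,266),interpolation=cv2.INTER_CUBIC)
br,bc=[int(x) for x in proj(D,[568,83,60])]
cv2.imwrite('pics/b.png',np.hstack([g(D['im'],r,c,14),g(C['im'],r2,c2,14),g(D['im'],br,bc,30)])[:,:,::-1]);print((r,c),(r2,c2))
E
```

```text
tin top 0.61 [246. 100.] (array([499., 327.]), array([247., 139.]), 73) (array([500., 333.]), array([250., 141.]), 73)
battery top 0.5 [178. 390.] (array([ 662., -394.]), array([52., 33.]), -3) (array([ 666., -399.]), array([53., 34.]), -3)
battery top 0.48 [214. 201.] (array([573.,  84.]), array([51., 31.]), -11) (array([576.,  86.]), array([51., 31.]), -11)
knob top 0.33 [125. 191.] (array([798., 106.]), array([118.,  84.]), -85) (array([805., 109.]), array([120.,  85.]), -85)
battery side 0.7 [376. 305.] (array([ 598., -500.]), array([51., 30.]), 43) (array([ 600., -493.]), array([52., 30.]), 43)
battery side 0.58 [326. 331.] (array([ 666., -399.]), array([49., 33.]), -7) (array([ 669., -389.]), array([49., 34.]), -7)
knob side 0.59 [128. 283.] (array([640., 214.]), array([38., 30.]), 83) (array([643., 238.]), array([39., 31.]), 83)
(190, 145) (125, 280)
```

View pics/b.png

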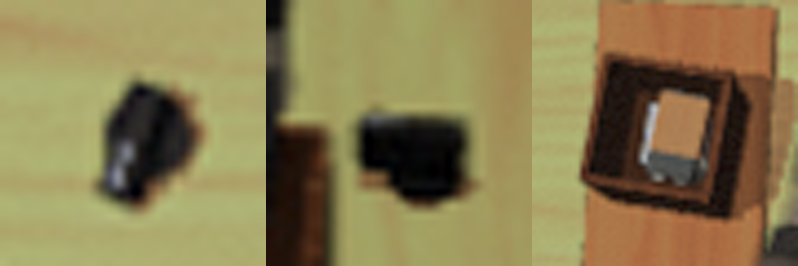

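```bash
python3 - <<'E'
from h import *
D=cam('top');C=cam('side')
for rc in((191,144.5),(185.2,146.3),(196.5,143.1)): print('top',np.round(ray(D,rc,18)))
for rc in((124.7,275.9),(124.2,287),(124.4,281.5)): print('side',np.round(ray(C,rc,16)))
for cc,n in((D,'top'),(C,'side')):
  for r in pinpoint('knob',n)[:2]: print(n,r['p'],np.round(ray(cc,r['at'],0)))
# dark mask moments
for cc,n,(r,c) in((D,'top',(190,145)),(C,'side',(125,281))):
  v=cc['im'][r-13:r+13,c-12:c+12].max(2);m=v<70;y,x=np.nonzero(m);print(n,m.sum(),np.round(ray(cc,(y.mean()+r-13,x.mean()+c-12),11)))
  P=np.array([ray(cc,(a+r-13,b+c-12),14)[:2] for a,b in zip(y,x)]);w,V=np.linalg.eigh(np.cov(P.T));print(np.sqrt(w),np.degrees(np.arctan2(V[1,1],V[0,1])))
p,R=plan([600,60,185],Rt(-16,0),off=0)
E
```

```text
top [637. 225.  18.]
top [652. 221.  18.]
top [624. 228.  18.]
side [626. 228.  16.]
side [657. 227.  16.]
side [641. 228.  16.]
top 0.67 [639. 228.   0.]
side 0.43 [642. 228.   0.]
top 66 [641. 223.  11.]
[5.18659281 7.42380474] 175.54735882373632
side 112 [631. 218.  11.]
[11.21547782 18.10946336] -148.90712830494647
shift [2.27 5.25 0.02] turn [ 0.03 -0.   -0.67] tcp [600.  60. 185.]
```

Request:
play_rows(
  rows=[
    [[0.33,0.99,0],[0,0,-0.05]],
    [[0.33,0.99,0],[0,0,-0.05]],
    [[0.33,0.99,0],[0,0,-0.05]],
    [[0.33,0.99,0],[0,0,-0.05]],
    [[0.33,0.99,0],[0,0,-0.05]],
    [[0.33,0.99,0],[0,0,-0.05]],
    [[0.33,0.99,0],[0,0,-0.05]],
    [[0.33,0.99,0],[0,0,0]],
    [[0.33,0.99,0],[0,0,0]],
    [[0.33,0.99,0],[0,0,0]],
    [[0.33,0.9,0],[0,0,0]],
    [[0,0,0],[0,0,0]],
  ],
  hand=0.1,
)

```text
time: 54.58
tool_pos: [640.5, 228.0, 183.8]
tcp_rot: [3.138, -0.0, -0.233]
contact_force: [0.3, 0.3, 0.3]
grip_width: 50.4
finger_force: 0.0
```

Request:
play_rows(
  rows=[
    [[0,0,-0.9],[0,0,0]],
    [[0,0,-0.9],[0,0,0]],
    [[0,0,-0.9],[0,0,0]],
    [[0,0,-0.9],[0,0,0]],
    [[0,0,0],[0,0,0]],
  ],
)

```text
time: 55.2
tool_pos: [639.0, 224.7, 74.1]
tcp_rot: [3.135, 0.004, -0.236]
contact_force: [0.4, -0.3, -0.2]
grip_width: 50.5
finger_force: 0.0
```

```bash
python3 - <<'E'
from h import *
p,R=plan([638,226,22],Rt(-14,0),off=0);print(get_obs()['joint_positions'])
E
```

```text
shift [-0.03  0.04 -1.74] turn [ 0.04 -0.04 -0.06] tcp [638. 226.  22.]
[ 0.22676606  0.77317771  1.24774813 -0.00410076  1.12714411  2.03524738]
```

Request:
play_rows(
  rows=[
    [[0,0,-0.7],[0,0,0]],
    [[0,0,-0.6],[0,0,0]],
    [[0,0,-0.4],[0,0,0]],
    [[0,0,-0.04],[0,0,0]],
    [[0,0,0],[0,0,0]],
  ],
)

```text
time: 55.82
tool_pos: [641.1, 225.8, 24.7]
tcp_rot: [3.138, -0.001, -0.235]
contact_force: [0.5, -0.3, 1.3]
grip_width: 50.5
finger_force: 0.0
```

Request:
play_rows(
  rows=[
    [[0,0,0],[0,0,0]],
    [[0,0,0],[0,0,0]],
    [[0,0,0],[0,0,0]],
    [[0,0,0],[0,0,0]],
    [[0,0,0],[0,0,0]],
    [[0,0,0],[0,0,0]],
    [[0,0,0.6],[0,0,0]],
    [[0,0,0.9],[0,0,0]],
    [[0,0,0.9],[0,0,0]],
    [[0,0,0.9],[0,0,0]],
    [[0,0,0.9],[0,0,0]],
    [[0,0,0.9],[0,0,0]],
  ],
  hand=-1,
)

```text
time: 57.32
tool_pos: [640.8, 225.8, 179.6]
tcp_rot: [3.139, -0.002, -0.235]
contact_force: [0.2, 0.2, -0.2]
grip_width: 9.4
finger_force: 30.0
```

Request:
play_rows(
  rows=[
    [[-0.48,-0.9,0],[0,0,0]],
    [[-0.48,-0.9,0],[0,0,0]],
    [[-0.48,-0.9,0],[0,0,0]],
    [[-0.48,-0.9,0],[0,0,0]],
    [[-0.48,-0.9,0],[0,0,0]],
    [[0,-0.24,0],[0,0,0]],
    [[0,0,-0.6],[0,0,0]],
    [[0,0,-0.4],[0,0,0]],
    [[0,0,-0.4],[0,0,0]],
    [[0,0,0],[0,0,0]],
  ],
)

```text
time: 58.58
tool_pos: [568.3, 83.9, 134.2]
tcp_rot: [3.138, 0.001, -0.235]
contact_force: [0.3, 0.7, -0.8]
grip_width: 9.3
finger_force: 30.0
```

Request:
play_rows(
  rows=[
    [[0,0,0],[0,0,0]],
    [[0,0,0],[0,0,0]],
    [[0,0,0],[0,0,0]],
    [[0,0,0],[0,0,0]],
    [[0,0,0.8],[0,0,0]],
    [[0,0,0.8],[0,0,0]],
    [[-0.2,-1,0],[0,0,0]],
    [[-0.2,-1,0],[0,0,0]],
    [[-0.2,-1,0],[0,0,0]],
    [[-0.2,-1,0],[0,0,0]],
    [[-0.2,-1,0],[0,0,0]],
    [[-0.2,-1,0],[0,0,0]],
  ],
  hand=0,
)

```text
time: 60.08
tool_pos: [532.5, -97.5, 183.4]
tcp_rot: [3.138, -0.001, -0.236]
contact_force: [-0.2, -0.2, 0.6]
grip_width: 45.8
finger_force: 0.0
```

```bash
python3 - <<'E'
from h import *
D=cam('top');find(D,'top','board','cup')
save(D,'c.png',1.4)
h=cv2.cvtColor(D['im'],cv2.COLOR_RGB2HSV)
m=(h[...,0]>20)&(h[...,0]<34)&(h[...,1]>140)
k,l,s,ce=cv2.connectedComponentsWithStats(m.astype(np.uint8))
for i in range(1,k):
  if 30<s[i,4]<300: print('yellow',s[i,4],np.round(ce[i]),np.round(ray(D,ce[i][::-1],54)))
E
```

```text
board top 0.83 [243. 202.] (array([547.,  85.]), array([208., 100.]), -3) (array([548.,  87.]), array([210., 101.]), -3)
cup top 0.88 [216. 192.] (array([561.,  79.]), array([83., 77.]), 80) (array([576.,  94.]), array([91., 85.]), 80)
yellow 85 [288. 161.] [ 701. -133.   54.]
yellow 31 [196. 259.] [464.  90.  54.]
```

View pics/c.png

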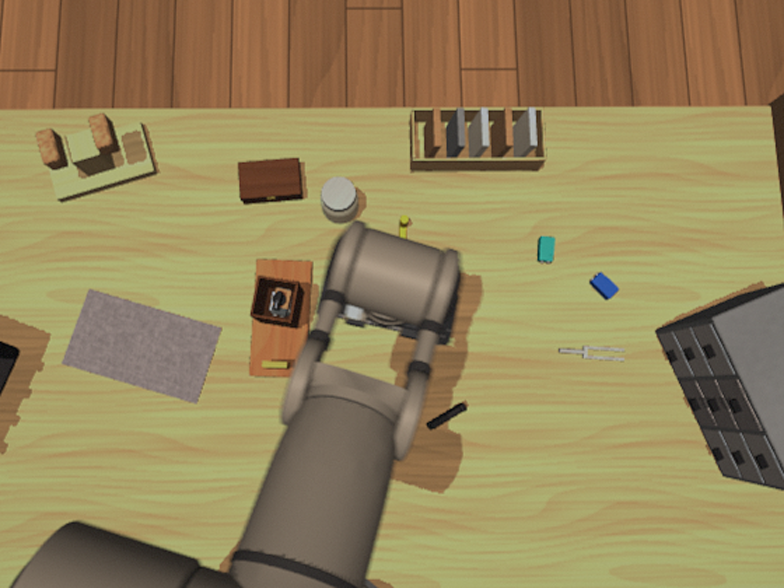

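All four parts are in the cup. Next I grip the brass tab at about (462,89).

Request:
play_rows(
  rows=[
    [[-0.3,0.78,0],[0,0,0.16]],
    [[-0.3,0.78,0],[0,0,0.16]],
    [[-0.3,0.78,0],[0,0,0.16]],
    [[-0.3,0.78,0],[0,0,0.16]],
    [[-0.3,0.78,0],[0,0,0.16]],
    [[-0.3,0.78,0],[0,0,0.16]],
    [[-0.3,0.78,0],[0,0,0.16]],
    [[-0.25,0.77,0],[0,0,0.16]],
    [[0,0,-0.8],[0,0,0]],
    [[0,0,-0.8],[0,0,0]],
    [[0,0,0],[0,0,0]],
  ],
  hand=0.8,
)

```text
time: 61.6
tool_pos: [460.1, 92.2, 134.1]
tcp_rot: [3.138, 0.003, -0.054]
contact_force: [0.5, -0.4, 1.3]
grip_width: 82.5
finger_force: 0.0
```

```bash
python3 - <<'E'
from h import *
p,R=plan([462,89.5,34],Rt(-3,0),off=0);print(get_obs()['joint_positions'],get_obs()['grip_width'])
E
```

```text
shift [ 0.06 -0.09 -3.34] turn [ 0.02 -0.03  0.01] tcp [462.  90.  34.]
[ 0.03634639  0.36635347  1.82065388 -0.00393534  0.95825487  1.66345241] 82.49547793678079
```

Request:
play_rows(
  rows=[
    [[0.06,-0.09,-0.8],[0,0,0]],
    [[0,0,-0.8],[0,0,0]],
    [[0,0,-0.7],[0,0,0]],
    [[0,0,-0.5],[0,0,0]],
    [[0,0,-0.4],[0,0,0]],
    [[0,0,-0.1],[0,0,0]],
    [[0,0,0],[0,0,0]],
  ],
)

```text
time: 62.48
tool_pos: [464.2, 88.0, 36.6]
tcp_rot: [3.138, -0.001, -0.056]
contact_force: [-0.8, -0.8, 0.1]
grip_width: 82.7
finger_force: 0.0
```

Request:
play_rows(
  rows=[
    [[0,0,0],[0,0,0]],
    [[0,0,0],[0,0,0]],
    [[0,0,0],[0,0,0]],
    [[0,0,0],[0,0,0]],
    [[0,0,0],[0,0,0]],
    [[0,0,0],[0,0,0]],
  ],
  hand=-1,
)

```text
time: 63.22
tool_pos: [463.9, 88.1, 36.3]
tcp_rot: [3.138, -0.001, -0.057]
contact_force: [-1.3, 4.3, 2.5]
grip_width: 44.1
finger_force: 30.0
```

```bash
python3 - <<'E'
from h import *
D=cam('top');find(D,'top','board')
for r in trace('mat','top')[:2]: print(r['p'],rect(D,r['mask'],1))
C=cam('side');find(C,'side','board')
for r in trace('mat','side')[:2]: print(r['p'],rect(C,r['mask'],1))
p,R=plan([475.6,251.7,34],Rt(73,0),off=0)
E
```

```text
board top 0.57 [196. 214.] (array([548.,  83.]), array([203., 100.]), -1) (array([550.,  84.]), array([206., 101.]), -1)
0.93 (array([505., 347.]), array([222., 141.]), 72)
0.64 (array([803., 109.]), array([116.,  82.]), -86)
board side 0.95 [176. 252.] (array([549.,  78.]), array([209., 112.]), -1) (array([550.,  91.]), array([212., 114.]), -1)
0.9 (array([505., 335.]), array([252., 137.]), 71)
shift [ 0.39  5.45 -0.08] turn [0.02 0.02 9.53] tcp [476. 252.  34.]
```

Request:
play_rows(
  rows=[
    [[0,0.1,0],[0,0,0.2]],
    [[0,0.2,0],[0,0,0.4]],
    [[0,0.22,0],[0,0,0.4]],
    [[0,0.22,0],[0,0,0.4]],
    [[0,0.22,0],[0,0,0.4]],
    [[0,0.22,0],[0,0,0.4]],
    [[0,0.22,0],[0,0,0.4]],
    [[0,0.22,0],[0,0,0.4]],
    [[0,0.22,0],[0,0,0.4]],
    [[0,0.22,0],[0,0,0.4]],
    [[0,0.22,0],[0,0,0.4]],
    [[0,0.1,0],[0,0,0.2]],
  ],
)

```text
time: 65.03
tool_pos: [465.0, 158.5, 36.3]
tcp_rot: [3.136, -0.002, 0.558]
contact_force: [1.3, -4.3, 0.8]
grip_width: 44.1
finger_force: 30.0
```

```bash
python3 - <<'E'
from h import *
D=cam('top');find(D,'top','board','cup')
print(get_obs()['grip_width'],get_obs()['contact_force'],get_obs()['joint_positions'])
p,R=plan([476,252,36],Rt(73,0),off=0)
E
```

```text
board top 0.87 [202. 148.] (array([598., 209.]), array([156.,  80.]), 70) (array([600., 211.]), array([158.,  81.]), 70)
cup top 0.84 [214. 132.] (array([560., 210.]), array([81., 58.]), -64) (array([575., 237.]), array([89., 64.]), -64)
43.70952408496016 [ 2.31654925 -2.18244797  0.45400331] [ 0.17525597  0.55195407  1.85813922 -0.00531226  0.72798215  1.1927058 ]
shift [ 0.37  3.11 -0.01] turn [0.01 0.04 5.13] tcp [476. 252.  36.]
```

Request:
play_rows(
  rows=[
    [[0.03,0.2,0],[0,0,0.3]],
    [[0.03,0.25,0],[0,0,0.4]],
    [[0.03,0.27,0],[0,0,0.45]],
    [[0.03,0.27,0],[0,0,0.45]],
    [[0.03,0.27,0],[0,0,0.45]],
    [[0.03,0.27,0],[0,0,0.45]],
    [[0.03,0.27,0],[0,0,0.45]],
    [[0.03,0.27,0],[0,0,0.45]],
    [[0.03,0.27,0],[0,0,0.45]],
    [[0.03,0.27,0],[0,0,0.45]],
    [[0.03,0.25,0],[0,0,0.4]],
    [[0.03,0.2,0],[0,0,0.35]],
  ],
)

```text
time: 66.68
tool_pos: [475.3, 250.3, 36.3]
tcp_rot: [3.137, 0.0, 1.264]
contact_force: [2.1, -4.9, 1.9]
grip_width: 43.7
finger_force: 30.0
```

```bash
python3 - <<'E'
from h import *
D=cam('top');find(D,'top','board','cup');C=cam('side');find(C,'side','board','cup')
p,R=plan([476,252,36],Rt(73,0),off=0)
g=lambda i:cv2.resize(i,(399,400),interpolation=cv2.INTER_CUBIC)
cv2.imwrite('pics/d.png',np.hstack([g(D['im'][170:310,40:180]),g(C['im'][60:200,170:310])])[:,:,::-1])
E
```

```text
board top 0.61 [258. 138.] (array([497., 326.]), array([210.,  89.]), 73) (array([498., 331.]), array([212.,  90.]), 73)
board side 0.81 [122. 222.] (array([484., 270.]), array([106., 102.]), 73) (array([484., 285.]), array([107., 103.]), 73)
cup side 0.75 [ 77. 237.] (array([522., 304.]), array([174.,  60.]), 75) (array([524., 452.]), array([195.,  67.]), 75)
cup side 0.66 [146. 348.] (array([773.,  16.]), array([132.,  73.]), -86) (array([805., 129.]), array([148.,  82.]), -86)
shift [ 0.03  0.03 -0.01] turn [0.   0.03 0.08] tcp [476. 252.  36.]
```

View pics/d.png

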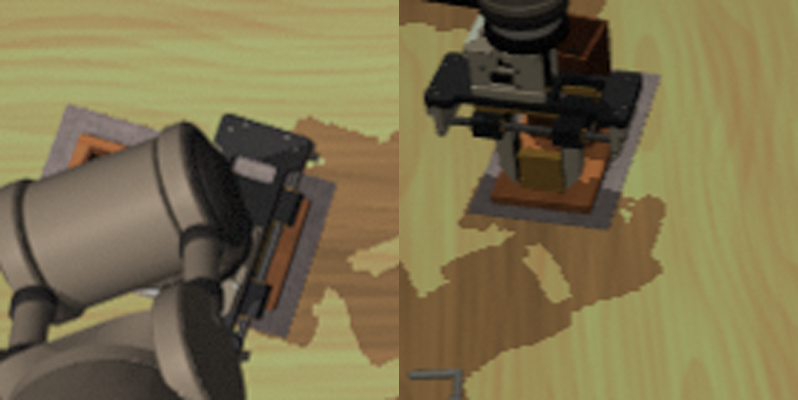

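Request:
play_rows(
  rows=[
    [[0.02,0.06,0],[0,0,0.05]],
    [[0,0,0],[0,0,0]],
    [[0,0,0],[0,0,0]],
  ],
)

```text
time: 67.35
tool_pos: [475.2, 251.7, 36.3]
tcp_rot: [3.138, 0.001, 1.269]
contact_force: [1.5, -4.7, 3.3]
grip_width: 44.0
finger_force: 30.0
```

Request:
play_rows(
  rows=[
    [[0,0,0],[0,0,0]],
    [[0,0,0],[0,0,0]],
    [[0,0,0],[0,0,0]],
    [[0,0,0],[0,0,0]],
    [[0,0,0.4],[0,0,0]],
    [[0,0,0.7],[0,0,0]],
    [[0,0,0.7],[0,0,0]],
    [[-0.2,-0.6,0.7],[0,0,0]],
    [[-0.2,-1,0.5],[0,0,0]],
    [[-0.2,-1,0.5],[0,0,0]],
    [[-0.2,-1,0.5],[0,0,0]],
    [[-0.2,-1,0.5],[0,0,0]],
  ],
  hand=0.8,
)

```text
time: 68.85
tool_pos: [445.2, 113.9, 172.6]
tcp_rot: [3.137, -0.001, 1.27]
contact_force: [-0.1, -0.1, 0.6]
grip_width: 82.7
finger_force: 0.0
```

Request:
play_rows(
  rows=[
    [[0,-1,0],[0,0,0]],
    [[0,-1,0],[0,0,0]],
    [[0,-1,0],[0,0,0]],
    [[0,-1,0],[0,0,0]],
    [[0,-1,0],[0,0,0]],
    [[0,-1,0],[0,0,0]],
    [[0,0,0],[0,0,0]],
  ],
)

```text
time: 69.72
tool_pos: [445.6, -66.7, 172.0]
tcp_rot: [3.137, -0.001, 1.267]
contact_force: [0.2, -0.6, 0.0]
grip_width: 82.3
finger_force: 0.0
```

```bash
python3 - <<'E'
from h import *
D=cam('top');find(D,'top','board','cup','battery','knob');C=cam('side');find(C,'side','board')
for n,cc in(('top',D),('side',C)):
  for r in trace('mat',n)[:1]: print('mat',n,r['p'],rect(cc,r['mask'],1))
g=lambda i:cv2.resize(i,(399,400),interpolation=cv2.INTER_CUBIC)
cv2.imwrite('pics/e.png',np.hstack([g(D['im'][170:310,40:180]),g(C['im'][60:200,170:310])])[:,:,::-1])
E
```

```text
board top 0.78 [256. 116.] (array([497., 330.]), array([216., 106.]), 73) (array([498., 334.]), array([218., 107.]), 73)
cup top 0.92 [248.  80.] (array([501., 336.]), array([105.,  72.]), 67) (array([509., 376.]), array([116.,  79.]), 67)
battery top 0.55 [235.  88.] (array([524., 367.]), array([38., 13.]), 63) (array([526., 374.]), array([39., 13.]), 63)
battery top 0.49 [176. 391.] (array([ 664., -395.]), array([50., 31.]), -3) (array([ 667., -400.]), array([50., 31.]), -3)
battery top 0.48 [206. 430.] (array([ 597., -494.]), array([51., 32.]), 42) (array([ 599., -501.]), array([52., 32.]), 42)
knob top 0.54 [256. 116.] (array([497., 327.]), array([211., 102.]), 73) (array([499., 333.]), array([214., 103.]), 73)
knob top 0.4 [242.  80.] (array([513., 373.]), array([30., 22.]), 89) (array([514., 381.]), array([30., 22.]), 89)
knob top 0.32 [249.  80.] (array([508., 368.]), array([116.,  78.]), 69) (array([510., 375.]), array([118.,  80.]), 69)
board side 0.83 [115. 234.] (array([513., 343.]), array([178.,  85.]), 74) (array([513., 359.]), array([180.,  86.]), 74)
mat top 0.63 (array([501., 333.]), array([253., 142.]), 73)
mat side 0.87 (array([573., 359.]), array([172.,  32.]), 78)
```

View pics/e.png

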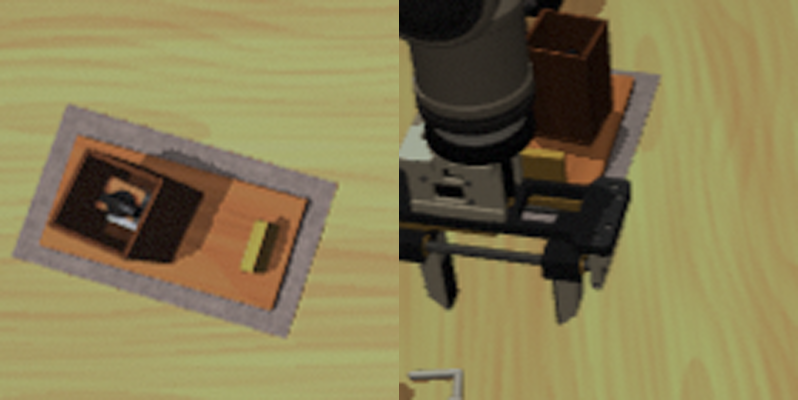

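The board is centred on the mat and square with it. The cup stands on it with the parts inside, and the robot is clear.

```bash
python3 -c "
from plant import *
print(bot.close_job())"
```

```text
the job is handed in; nothing more can be done
None
```

The job is handed in, but no verdict came back: the cup stands mouth-up on the board with the four parts I found (harmonica, tin, battery, knob), and the board sits on the mat about 5 mm off centre and square with it.

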